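# Close the bench caliper on a brass sleeve

### The arm

A 6-joint arm with a two-finger parallel gripper is mounted at the origin on the work surface. World frame = base frame: x ahead of the robot, y to its left, z up, the work surface at z = 0. Lengths are in mm, angles in rad, forces in N, time in s.
With the tool pointing down it reaches from about 350 to 775 mm from the base axis. Payload 7.3 kg.
Tool frame: the origin (TCP) lies on the centre line of the jaws, within the pads' length; the fingertips stand 22 mm ahead of it and the grasp point (between the pads) lies 3 mm ahead of it; x points along the fingers, z is the direction in which the jaws open and shut, and the axes are right-handed (so a half turn about x gives the same grasp; the last joint's range is limited). The gripper opens to 92 mm and grips with 3 to 60 N. Pads are 19 mm wide; open, the fingers measure 130 mm over their backs; the gripper's body (75 mm by 190 mm) begins 47 mm behind the grasp point.
Start: joints at [-1.263, 0.342, 1.524, -0, 1.275, -0.146], TCP at [230.175, -471.871, 248.741] pointing down, gripper open.
Joint ranges: [-2.53, 2.53], [-0.77, 2.02], [0.04, 2.7], [-1, 4.14], [0.28, 2.66], [-3.11, 3.11]. Speed limits (rad/s): [2.57, 2.57, 3.14, 3.14, 3.14, 3.14].

### API

Orientations are given as [roll, pitch, yaw] about the fixed x, y, z axes, in that order (R = Rz(yaw) Ry(pitch) Rx(roll)).
In Python, from plant import readout, imaging, bot gives the robot as it stands.
- The arm moves only by the tool arm_command, never from a script. Its argument "plan" is a list of rows, each an object of numbers: "tx", "ty", "tz": the shift along the tool's x, y, z in cm; "wx", "wy", "wz": the turn, a rotation vector about the tool's x, y, z in rad; "jaw": the opening, from -1 (shut) to 1 (fully open). In form: [{"tx": .., "ty": .., "tz": .., "wx": .., "wy": .., "wz": .., "jaw": ..}, ...]. A call has 1 to 20 rows; each row shifts and turns the commanded pose from where the row before left it, along the tool's axes as they then stand; what a row does not reach is not made up. A row lasts 1/10 s, in which the tool goes at most 50 mm and 8.59 degrees, less where a joint would pass 70% of its speed; a pose out of reach is approached as far as the arm can. A call with a gripper value outside its range is refused whole. The fingers move at their own pace and stop on an object; the grip force is fixed at half the most. Time passes only in rows, so rows that do not move let the fingers close. It gives the time, the measured TCP pose, the force and the opening at its end, in the units of the state.
- readout.get_obs(): the state, without advancing time (a new reading comes with each control period).
- imaging.capture(name): name is "scene" or "top" or "wrist"; returns the picture (420x560x3 uint8, blue, green, red); there is no depth.
- imaging.get_calibration(name): a dict with "fx", "fy", "cx", "cy" (pixels), "position" and "rotation" of the camera in the world; the wrist camera has in their place "mount" (4x4, takes a point from camera to tool coordinates, whose origin is the TCP and whose axes are the tool frame's). Camera axes: x right, y up, looking along -z (the intrinsics and any distortion apply to the point x, -y, -z); pixel columns grow to the right and rows downward; lengths in mm; the calibration is good to about 2 mm. A picture is of the moment at which its call begins: read the wrist's pose just before it. get_calibration takes no time and is no camera call.
- bot.close_job(): hands the job in, once; it reports no verdict.
The state is a dict: "time": time; "joint_positions": joint angles; "dq": joint speeds; "tau": joint torques, N m; "tool_pos": TCP position; "tcp_rot": TCP orientation; "contact_force": force on the tool from outside, world axes, zero at the start; "moment": the same for the moment, N m; "grip_width": finger opening in mm.
Only numpy, scipy, OpenCV 4.12 (cv2) and the standard library are available. Lean on these libraries where they do the work, as an engineer would, in place of code of your own. Each camera call takes 0.05 s, during which the arm holds its last target.

### The job

Stand the brass sleeve upright on the bench caliper's base plate, between its two open jaws, and let go of it. Then slide the moving jaw (the one with the orange tab) along until the sleeve is held against the fixed jaw, press with just a light measuring pressure (a few newtons) for a moment without letting the jaw rock on its beam, and leave the caliper closed squarely on the upright sleeve. Be gentle, and leave everything else on the bench where it is.

Things in the scene. Friction and masses are not known exactly. Their poses are not given: they have to be found in the camera images.
- sleeve: the sleeve to be measured: upright brass tube with a dark bore in its top, 75 mm tall, outer diameter somewhere between 30 and 38 mm (it is what the caliper measures), 0.13 to 0.27 kg; origin at the centre of its underside, z up along its axis
- gauge: bench caliper screwed to the table; origin on the table under its beam, z up. Dark base plate, top at z = 12 mm (x -77 to 33, y -145 to 145 mm). Steel beam 24 mm wide along y over x = 0, top at z = 40 mm. Both jaws reach from the beam to x = -67 mm, z 15 to 41 mm; the moving one closes along -y. The sleeve stands on the plate, best at x = -45 mm, and can slide there
- fixed_jaw: fixed steel jaw, 16 mm thick; origin at the centre of its flat measuring face, at (-45, -50, 28) mm in the gauge frame, the face looking to the gauge's +y; its block over the beam (30 mm long in y) reaches up to 45 mm above the table
- moving_jaw: sliding steel jaw, 16 mm thick, with its block over the beam (60 mm long in y from the face backwards, 36 mm wide, top 45 mm above the table) and the orange tab; origin at the centre of its flat measuring face, which looks to the gauge's -y (axes as the gauge's when square)
- tab (a point): point on the orange tab of the moving jaw, 73 mm above the table; the tab is 14 mm thick along y, 26 mm wide along x, stands free from 45 to 86 mm above the table, over the beam's centre line and right over the axis about which the jaw can rock; it lies 45 mm in x and 30 mm in y (behind the face) from the measuring face's centre
- caliper_slide (a joint): travel of the moving jaw (m): 0 fully open (100 mm between the faces), 0.1 fully closed; gap between the faces = 0.1 - value. It drags with about 1.5 N of friction and stays where it is left
- caliper_rock (a joint): rocking of the moving jaw on its beam about the vertical axis through the tab (rad): 0 square, positive when the jaw's tip lags behind while closing. A centring spring of about 8 N m/rad holds it: pressing on the sleeve with F newtons by the tab rocks it by about 0.0056 x F rad
- pin: bystander: upright steel pin, 20 mm across, 80 mm tall; origin under its centre
- block: bystander: upright aluminium block 30 x 30 x 60 mm; origin under its centre
- phone: bystander: plain dark phone-sized slab 152 x 74 x 9 mm lying flat; origin under its centre
- tape: bystander: blue tape roll, 90 mm across, 12 mm high, lying flat; origin under its centre
- jar: bystander: small amber jar, 50 mm across, 55 mm tall; origin under its centre
- driver: bystander: screwdriver lying flat along its own x; origin near its middle
- brush: bystander: brush lying flat along its own x; origin near its middle

How it is judged:
By the outcome, as a careful person would: the job done as asked, in the order asked, and still so for the second after the job is handed in, with the robot touching nothing.
It also fails if it takes over 64 s, if anything falls off the work surface, if the arm or the gripper's body presses on something with over 40 N, if the wrist force passes 120 N, or if a joint passes its speed limit or range.

## Working session

There is one attempt and no reset: what is moved stays moved. The work goes in short steps, Python scripts to look and compute and a tool call to move; the robot and the scene stay as the last step left them, time stands still between calls to the robot, and variables do not carry over. Pictures are saved under pics/ and viewed, and the job is handed in when it is done.

Besides the shell and the picture viewer there is one more tool, called by a JSON object that holds its "api" and its "payload". arm_command: Moves the arm, as the interface text tells. Its arguments: {"type":"object","properties":{"plan":{"type":"array"}},"required":["plan"]}

```bash
ls; mkdir -p pics
python3 - <<'E'
from plant import readout, imaging, bot
import cv2
for n in ("scene","top","wrist"):
    print(n,{k:(v.tolist() if hasattr(v,'tolist') else v) for k,v in imaging.get_calibration(n).items()})
print(readout.get_obs())
for n in ("scene","top"):
    cv2.imwrite(f"pics/{n}0.png",imaging.capture(n))
E
```

```text
pics
scene {'fx': 393.7515535116984, 'fy': 393.7515535116984, 'cx': 279.27810361098955, 'cy': 212.29452416622254, 'position': [1011.7634290087336, 342.9719158295694, 868.6721189220531], 'rotation': [0.6046888312102267, -0.00808541488368597, 2.2015271463547634]}
top {'fx': 425.8668795768482, 'fy': 425.8668795768482, 'cx': 281.5109692367787, 'cy': 206.91276526055253, 'position': [258.7214854998666, -6.003797765420143, 1465.0028578181477], 'rotation': [0.21131728013589046, 0.005395956871939278, -1.5394210742317005]}
wrist {'fx': 307.2278033901377, 'fy': 307.2278033901377, 'cx': 277.40786316088605, 'cy': 208.5830341783155, 'mount': [[0.00034561653407516076, 0.26897421458219034, -0.9631473160628672, -135.5202854480244], [-0.0002079433123960701, 0.9631473720945891, 0.26897415561139987, 72.16396555743712], [0.9999999186543914, 0.00010731812780929168, 0.0003888110456763491, -0.8475580420821416], [0.0, 0.0, 0.0, 1.0]]}
{'time': 0.0, 'joint_positions': array([-1.26302135e+00,  3.42695470e-01,  1.52506482e+00, -1.39056002e-05,
        1.27539071e+00, -1.45972537e-01]), 'dq': array([-0.00035733,  0.00111565,  0.00046134,  0.00133343,  0.000415  ,
        0.0003601 ]), 'tau': array([ 1.03851903e-04, -4.31238484e+01, -2.44222856e+01,  7.16771325e-02,
        5.57654025e-02, -1.25732709e-04]), 'tool_pos': array([ 230.0355617 , -471.48158649,  248.0424017 ]), 'tcp_rot': array([3.00415267, 1.56923793, 1.88710792]), 'contact_force': array([0.34341725, 0.41156465, 0.5052536 ]), 'moment': array([-0.0340388 ,  0.0170764 ,  0.01604893]), 'grip_width': 91.85297825061583}
```

View pics/scene0.png

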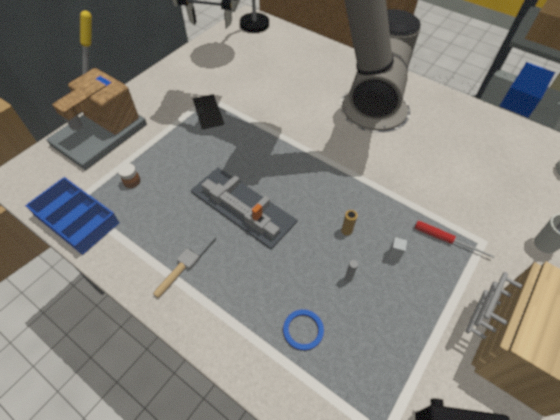

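View pics/top0.png

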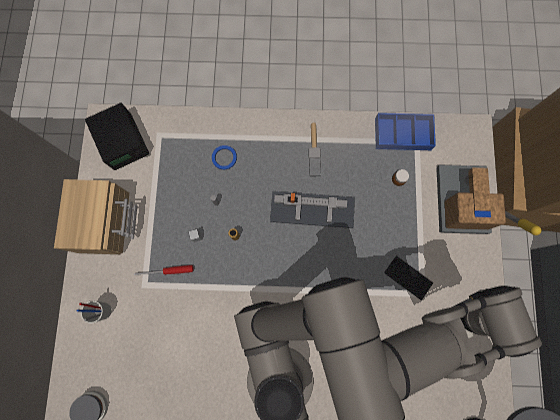

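```bash
cat > h.py <<'E'
import numpy as np, cv2
from scipy.spatial.transform import Rotation as R
from plant import readout, imaging, bot
def cam(n,obs=None):
    c=imaging.get_calibration(n)
    if n!="wrist":
        return c,np.array(c["position"]),R.from_euler("xyz",c["rotation"]).as_matrix()
    T=np.array(c["mount"]); Rt=R.from_euler("xyz",obs["tcp_rot"]).as_matrix()
    return c,obs["tool_pos"]+Rt@T[:3,3],Rt@T[:3,:3]
def back(n,u,v,z,obs=None):
    c,p,M=cam(n,obs)
    d=M@np.array([(u-c["cx"])/c["fx"],-(v-c["cy"])/c["fy"],-1.])
    return p+d*(z-p[2])/d[2]
def proj(n,X,obs=None):
    c,p,M=cam(n,obs); q=M.T@(np.asarray(X)-p)
    return np.array([c["cx"]+c["fx"]*q[0]/-q[2], c["cy"]-c["fy"]*q[1]/-q[2]])
def crop(img,u0,v0,u1,v1,s,f):
    cv2.imwrite(f,cv2.resize(img[v0:v1,u0:u1],None,fx=s,fy=s,interpolation=cv2.INTER_CUBIC))
E
python3 - <<'E'
from h import *
a=cv2.imread("pics/top0.png"); b=cv2.imread("pics/scene0.png")
crop(a,265,180,365,235,8,"pics/t1.png"); crop(b,180,150,310,250,6,"pics/s1.png")
crop(a,180,180,260,250,8,"pics/t2.png"); crop(b,330,190,420,290,6,"pics/s2.png")
E
```

```text
(no output)
```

View pics/t1.png

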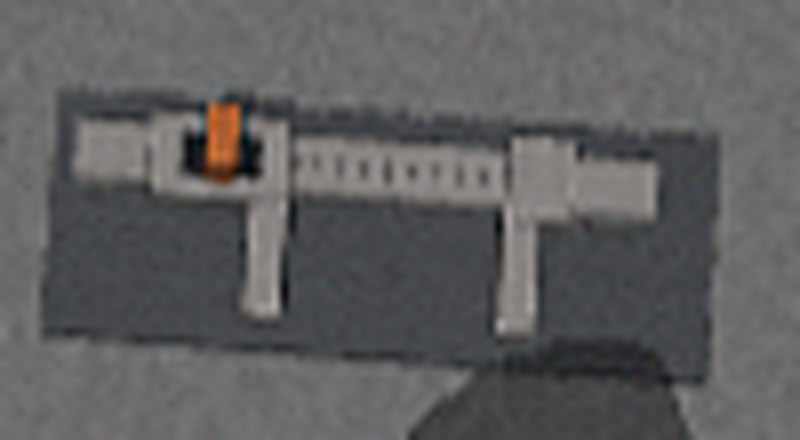

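View pics/s1.png

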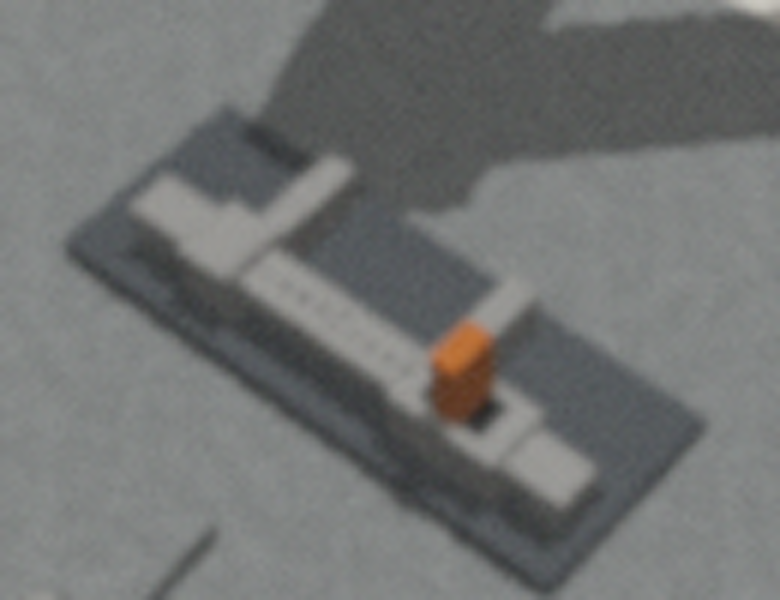

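View pics/t2.png

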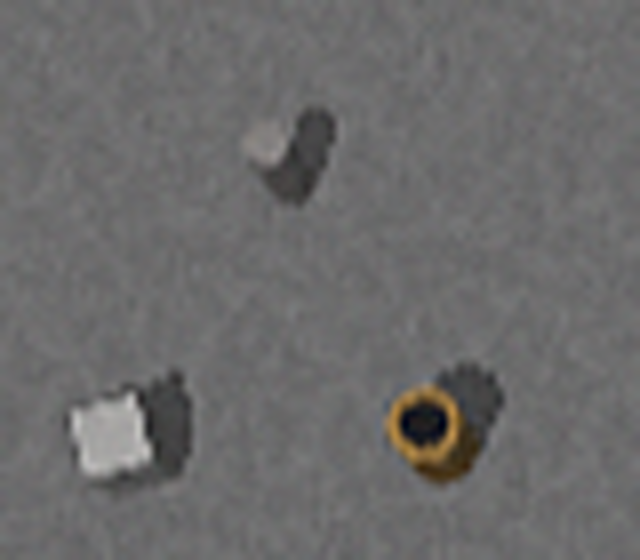

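View pics/s2.png

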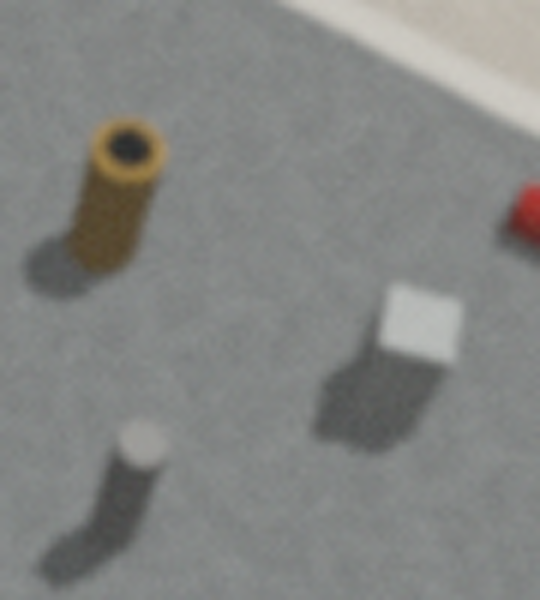

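Run:
```python
from h import *
from scipy.optimize import least_squares
f=lambda u,v,u0,v0,s:((u+.5)/s-.5+u0,(v+.5)/s-.5+v0)
T=[f(u,v,265,180,8) for u,v in [(58,92),(718,132),(708,382),(42,335)]]
S=[f(u,v,180,150,6) for u,v in [(548,592),(68,245),(228,105),(706,425)]]
G=np.array([[33,145,12],[33,-145,12],[-77,-145,12],[-77,145,12.]])
for t,s in zip(T,S): print(back("top",*t,12).round(1),back("scene",*s,12).round(1))
def W(p,g): c,s=np.cos(p[2]),np.sin(p[2]); return np.array([p[0]+c*g[0]-s*g[1],p[1]+s*g[0]+c*g[1],g[2]])
for nm in (("top",T),),(("scene",S),),(("top",T),("scene",S)):
    r=least_squares(lambda p:np.concatenate([proj(n,W(p,g))-q for n,Q in nm for g,q in zip(G,Q)]),[450,-100,0])
    print(r.x,r.cost, np.abs(r.fun).max())
p=r.x
# tab
t=f(226,103+0,265,180,8)
print("tab top-centre top",proj("top",W(p,[0,80,86])),"seen ~",f(226,110,265,180,8))
c=f(425,424,180,180,8); print("sleeve top cam",back("top",*c,75))
c=f(129,150,330,190,6); print("sleeve scene cam",back("scene",*c,75))
c=f(111,435,180,180,8); print("block",back("top",*c,60))
c=f(268,142,180,180,8); print("pin",back("top",*c,80))
```

```text
[626.   47.5  12. ] [629.7  46.8  12. ]
[ 616.6 -242.3   12. ] [ 614.7 -238.6   12. ]
[ 505.5 -237.5   12. ] [ 507.4 -235.8   12. ]
[517.4  50.5  12. ] [522.5  52.3  12. ]
[ 5.88369048e+02 -9.62270093e+01 -3.66089608e-02] 0.13016327594622337 0.2904573540178603
[ 5.90327530e+02 -9.52599912e+01 -5.21620263e-02] 1.1725338392723956 1.0968429473427648
[ 5.89499924e+02 -9.57517011e+01 -4.61806518e-02] 2.365556328467086 1.1990500243406643
tab top-centre top [289.84704456 195.69662662] seen ~ (292.8125, 193.3125)
sleeve top cam [465.19508637 169.06846354  75.        ]
sleeve scene cam [466.20025407 169.90579777  75.        ]
block [458.80338217 301.5324816   60.        ]
pin [581.36843778 240.70204577  80.        ]
```

Run:
```python
from h import *
o=readout.get_obs(); M=R.from_euler("xyz",o["tcp_rot"]).as_matrix(); print(M.round(3))
```

```text
[[-0.     0.899  0.438]
 [ 0.001  0.438 -0.899]
 [-1.     0.    -0.001]]
```

{"api": "arm_command", "payload": {"plan": [{"wx":0.124,"jaw":1},{"wx":0.124,"jaw":1},{"wx":0.124,"jaw":1},{"wx":0.124,"jaw":1},{"ty":1.22,"tz":-2.0,"jaw":1},{"ty":1.22,"tz":-3.9,"jaw":1},{"ty":1.22,"tz":-3.9,"jaw":1},{"ty":1.22,"tz":-3.9,"jaw":1},{"ty":1.22,"tz":-3.9,"jaw":1},{"ty":1.22,"tz":-3.9,"jaw":1},{"ty":1.22,"tz":-3.9,"jaw":1},{"ty":1.22,"tz":-3.9,"jaw":1},{"ty":1.22,"tz":-3.9,"jaw":1}]}}

```text
invalid input at $.plan[0]: expected keys tx, ty, tz, wx, wy, wz, jaw
```

Run:
```python
from h import *
o=readout.get_obs(); M=R.from_euler("xyz",o["tcp_rot"]).as_matrix(); print(o["time"],o["tool_pos"],M.round(3)); im=imaging.capture("wrist");cv2.imwrite("pics/w1.png",im)
import pickle; pickle.dump(o,open("w1.pkl","wb"))
```

```text
0.1 [ 230.06354611 -471.52726654  248.13189516] [[-0.     0.899  0.438]
 [ 0.001  0.438 -0.899]
 [-1.     0.    -0.001]]
```

View pics/w1.png

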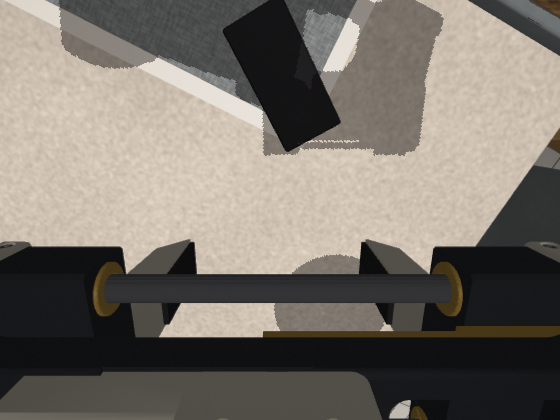

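{"api": "arm_command", "payload": {"plan": [{"tx":0,"ty":0,"tz":0,"wx":0.124,"wy":0,"wz":0,"jaw":1},{"tx":0,"ty":0,"tz":0,"wx":0.124,"wy":0,"wz":0,"jaw":1},{"tx":0,"ty":0,"tz":0,"wx":0.124,"wy":0,"wz":0,"jaw":1},{"tx":0,"ty":0,"tz":0,"wx":0.124,"wy":0,"wz":0,"jaw":1},{"tx":0,"ty":1.02,"tz":-1.9,"wx":0,"wy":0,"wz":0,"jaw":1},{"tx":0,"ty":2.04,"tz":-3.8,"wx":0,"wy":0,"wz":0,"jaw":1},{"tx":0,"ty":2.04,"tz":-3.8,"wx":0,"wy":0,"wz":0,"jaw":1},{"tx":0,"ty":2.04,"tz":-3.8,"wx":0,"wy":0,"wz":0,"jaw":1},{"tx":0,"ty":2.04,"tz":-3.8,"wx":0,"wy":0,"wz":0,"jaw":1},{"tx":0,"ty":2.04,"tz":-3.8,"wx":0,"wy":0,"wz":0,"jaw":1},{"tx":0,"ty":2.04,"tz":-3.8,"wx":0,"wy":0,"wz":0,"jaw":1},{"tx":0,"ty":2.04,"tz":-3.8,"wx":0,"wy":0,"wz":0,"jaw":1},{"tx":0,"ty":2.04,"tz":-3.8,"wx":0,"wy":0,"wz":0,"jaw":1},{"tx":0,"ty":2.04,"tz":-3.8,"wx":0,"wy":0,"wz":0,"jaw":1},{"tx":0,"ty":1.02,"tz":-1.9,"wx":0,"wy":0,"wz":0,"jaw":1},{"tx":0,"ty":0,"tz":0,"wx":0,"wy":0,"wz":0,"jaw":1}]}}

```text
time: 1.75
tool_pos: [450.8, -98.5, 248.5]
tcp_rot: [-2.87, 1.57, 1.805]
contact_force: [0.8, -0.1, -0.5]
grip_width: 92.1
```

```bash
cat > look.py <<'E'
import sys,pickle
from h import *
n=sys.argv[1]
o=readout.get_obs(); M=R.from_euler("xyz",o["tcp_rot"]).as_matrix(); print(round(o["time"],2),o["tool_pos"].round(2),"\n",M.round(4),"\nF",o["contact_force"].round(2),"M",o["moment"].round(3),"w",round(o["grip_width"],2)); im=imaging.capture("wrist");cv2.imwrite(f"pics/{n}.png",im)
pickle.dump(o,open(n+".pkl","wb"))
E
python3 look.py w2
```

```text
1.75 [450.82 -98.52 248.47] 
 [[-1.000e-04  9.993e-01 -3.820e-02]
 [ 6.000e-04 -3.820e-02 -9.993e-01]
 [-1.000e+00 -2.000e-04 -6.000e-04]] 
F [ 0.83 -0.06 -0.53] M [-0.006  0.028  0.016] w 92.12
```

View pics/w2.png

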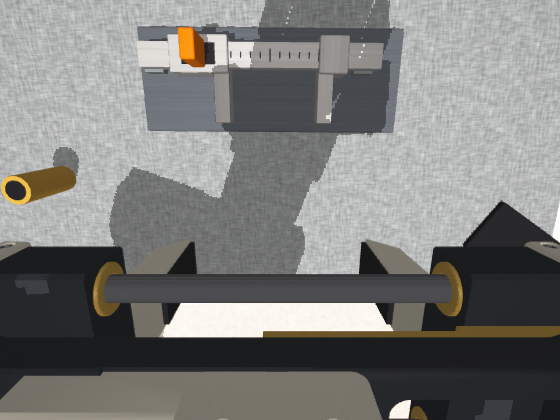

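Run:
```python
from h import *
a=cv2.imread("pics/w2.png")
crop(a,130,15,270,140,5,"pics/w2a.png"); crop(a,280,15,420,140,5,"pics/w2b.png"); crop(a,0,140,90,215,8,"pics/w2c.png")
```

```text
(no output)
```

View pics/w2a.png

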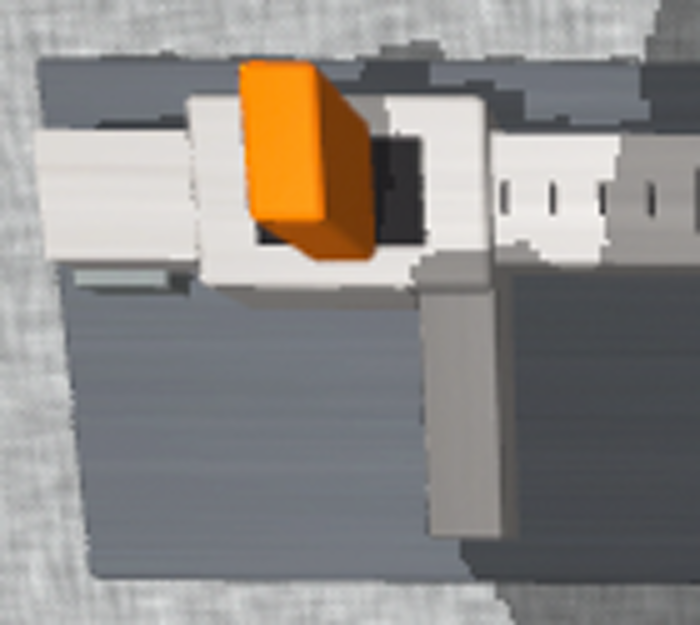

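View pics/w2b.png

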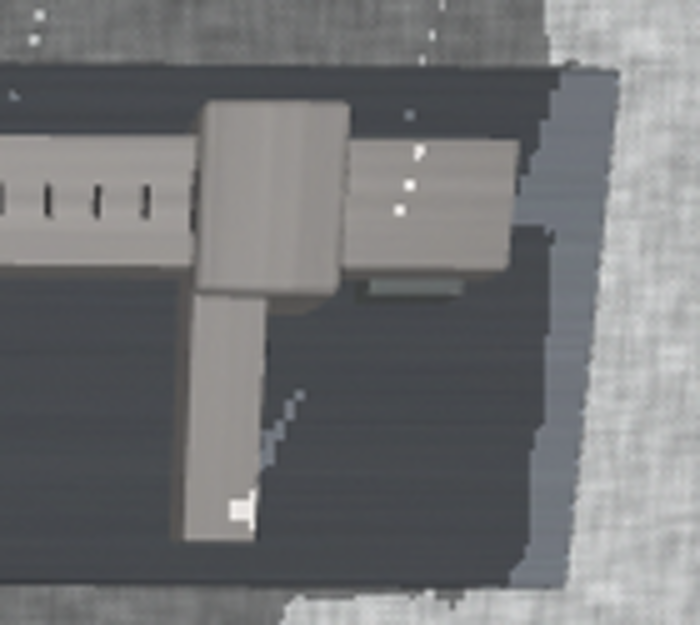

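View pics/w2c.png

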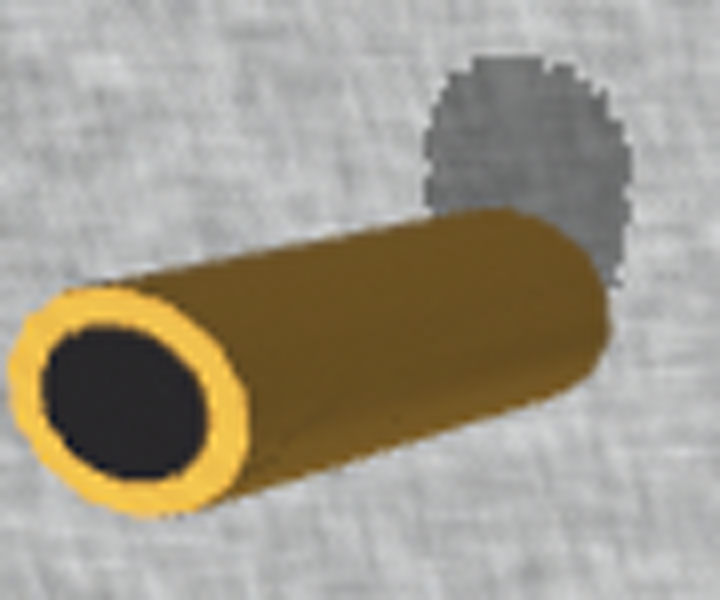

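Run:
```python
from h import *
import pickle
from scipy.optimize import least_squares
o=pickle.load(open("w2.pkl","rb"))
f=lambda u,v,u0,v0,s:np.array(((u+.5)/s-.5+u0,(v+.5)/s-.5+v0))
A=lambda u,v:f(u,v,130,15,5); B=lambda u,v:f(u,v,280,15,5)
fix=[(A(37,60),(33,145,12)),(A(92,577),(-77,145,12)),(B(618,70),(33,-145,12)),(B(567,587),(-77,-145,12)),
 (B(185,540),(-67,-50,41)),(B(255,540),(-67,-66,41)),(B(207,101),(18,-50,45)),(B(350,101),(18,-80,45))]
# moving: relative to the rock axis (0, yface+30)
mov=[(A(240,63),(13,7,86)),(A(314,62),(13,-7,86)),(A(326,220),(-13,-7,86)),(A(255,220),(-13,7,86)),
 (A(187,97),(18,30,45)),(A(487,95),(18,-30,45)),(A(202,285),(-18,30,45)),(A(500,535),(-67,-30,41)),(A(431,535),(-67,-14,41))]
def W(p,g): c,s=np.cos(p[2]),np.sin(p[2]); return np.array([p[0]+c*g[0]-s*g[1],p[1]+s*g[0]+c*g[1],g[2]])
def Mv(p,g):
    q=W([0,p[3]+30,p[4]],g); return W(p,q)
def res(p): return np.concatenate([proj("wrist",W(p,g),o)-q for q,g in fix]+[proj("wrist",Mv(p,g),o)-q for q,g in mov])
r=least_squares(res,[589,-96,-.04,40,0],loss="soft_l1")
print(r.x.round(4)); print(res(r.x).reshape(-1,2).round(2))
p=r.x; J=r.jac; print(np.sqrt(np.diag(np.linalg.inv(J.T@J)))*0.4)
print("tab",Mv(p,(0,0,73)), "place sleeve y-mid", W(p,(-45,0,0)))
C=lambda u,v:f(u,v,0,140,8)
print("sleeve",back("wrist",*C(129,402),75,o), back("wrist",*C(126,402),75,o))
```

```text
[ 5.895351e+02 -9.512910e+01 -4.610000e-02  4.191280e+01 -2.000000e-04]
[[-1.04 -0.98]
 [-1.15  0.82]
 [ 1.6  -0.77]
 [ 0.64  0.77]
 [-0.44  0.76]
 [ 0.43  0.87]
 [-0.78 -0.67]
 [ 0.96 -0.42]
 [-0.51 -1.  ]
 [ 0.9  -0.66]
 [ 0.43  0.65]
 [-1.16  0.52]
 [-0.5  -1.13]
 [ 0.23 -0.22]
 [-0.34  0.71]
 [ 1.08  1.08]
 [ 0.    0.96]]
[0.12902801 0.2281354  0.00141995 0.279772   0.00459693]
tab [592.8493735 -23.2926638  73.       ] place sleeve y-mid [544.58296265 -93.05517412   0.        ]
sleeve [466.54401335 170.94849867  75.        ] [466.55874763 171.33405235  75.        ]
```

{"api": "arm_command", "payload": {"plan": [{"tx":0.5,"ty":0.03,"tz":-1.9,"wx":0.008,"wy":0,"wz":0,"jaw":1},{"tx":1.1,"ty":0.03,"tz":-3.8,"wx":0,"wy":0,"wz":0,"jaw":1},{"tx":1.2,"ty":0.03,"tz":-3.8,"wx":0,"wy":0,"wz":0,"jaw":1},{"tx":1.2,"ty":0.04,"tz":-3.8,"wx":0,"wy":0,"wz":0,"jaw":1},{"tx":1.2,"ty":0.04,"tz":-3.8,"wx":0,"wy":0,"wz":0,"jaw":1},{"tx":1.2,"ty":0.04,"tz":-3.8,"wx":0,"wy":0,"wz":0,"jaw":1},{"tx":1.2,"ty":0.04,"tz":-3.8,"wx":0,"wy":0,"wz":0,"jaw":1},{"tx":1.2,"ty":0.03,"tz":-2.2,"wx":0,"wy":0,"wz":0,"jaw":1},{"tx":0,"ty":0,"tz":0,"wx":0,"wy":0,"wz":0,"jaw":1},{"tx":0,"ty":0,"tz":0,"wx":0,"wy":0,"wz":0,"jaw":1}]}}

```text
time: 2.8
tool_pos: [466.1, 166.7, 160.5]
tcp_rot: [-0.763, 1.57, -2.384]
contact_force: [-0.1, -0.8, 0.7]
grip_width: 91.8
```

```bash
python3 look.py w3
```

```text
2.8 [466.11 166.65 160.51] 
 [[-9.000e-04  9.987e-01 -5.020e-02]
 [-8.000e-04 -5.020e-02 -9.987e-01]
 [-1.000e+00 -8.000e-04  9.000e-04]] 
F [-0.09 -0.84  0.69] M [0.024 0.025 0.012] w 91.84
```

View pics/w3.png

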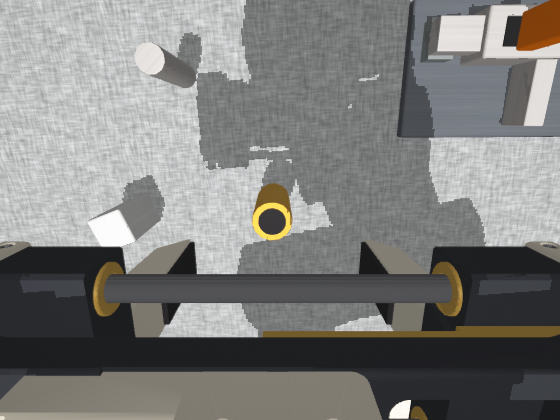

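Run:
```python
from h import *
import pickle
o=pickle.load(open("w3.pkl","rb"))
a=cv2.imread("pics/w3.png"); crop(a,235,170,310,250,7,"pics/w3a.png")
c=back("wrist",272,221,75,o); print(c); M=R.from_euler("xyz",o["tcp_rot"]).as_matrix(); print(M.T@(c-o["tool_pos"]))
for i in range(6):
  q=readout.get_obs(); print(q["time"],q["tool_pos"].round(2),R.from_euler("xyz",q["tcp_rot"]).as_matrix()[0,2].round(4))
```

```text
[466.55159144 171.35022314  75.        ]
[85.50396043  0.27787371 -4.78850896]
2.85 [466.39 166.34 160.91] -0.0511
2.85 [466.39 166.34 160.91] -0.0511
2.85 [466.39 166.34 160.91] -0.0511
2.85 [466.39 166.34 160.91] -0.0511
2.85 [466.39 166.34 160.91] -0.0511
2.85 [466.39 166.34 160.91] -0.0511
```

View pics/w3a.png

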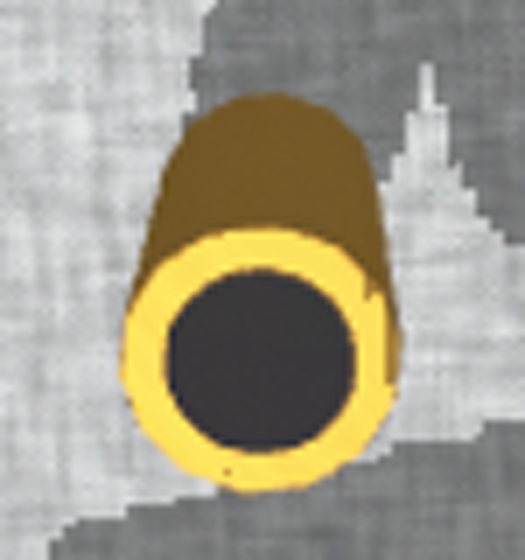

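{"api": "arm_command", "payload": {"plan": [{"tx":1.0,"ty":0,"tz":-0.43,"wx":-0.005,"wy":0,"wz":0,"jaw":1},{"tx":2.5,"ty":0,"tz":0,"wx":0,"wy":0,"wz":0,"jaw":1},{"tx":2.5,"ty":0,"tz":0,"wx":0,"wy":0,"wz":0,"jaw":1},{"tx":2.5,"ty":0,"tz":0,"wx":0,"wy":0,"wz":0,"jaw":1},{"tx":1.5,"ty":0,"tz":0,"wx":0,"wy":0,"wz":0,"jaw":1},{"tx":0,"ty":0,"tz":0,"wx":0,"wy":0,"wz":0,"jaw":1},{"tx":0,"ty":0,"tz":0,"wx":0,"wy":0,"wz":0,"jaw":0.5},{"tx":0,"ty":0,"tz":0,"wx":0,"wy":0,"wz":0,"jaw":0.2},{"tx":0,"ty":0,"tz":0,"wx":0,"wy":0,"wz":0,"jaw":0.0},{"tx":0,"ty":0,"tz":0,"wx":0,"wy":0,"wz":0,"jaw":0.0}]}}

```text
time: 3.85
tool_pos: [466.8, 172.0, 61.4]
tcp_rot: [1.739, 1.569, 0.123]
contact_force: [0.9, -0.6, 0.6]
grip_width: 64.2
```

```bash
python3 look.py w4
```

```text
3.85 [466.8  172.03  61.41] 
 [[ 1.50e-03  9.99e-01 -4.52e-02]
 [ 2.00e-04 -4.52e-02 -9.99e-01]
 [-1.00e+00  1.50e-03 -2.00e-04]] 
F [ 0.94 -0.64  0.58] M [0.057 0.014 0.044] w 64.25
```

View pics/w4.png

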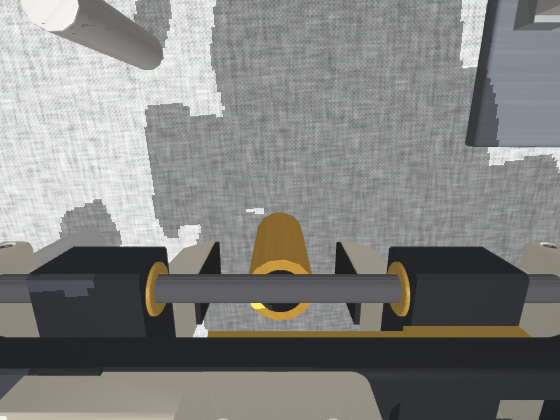

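{"api": "arm_command", "payload": {"plan": [{"tx":0,"ty":0,"tz":0,"wx":0,"wy":0,"wz":0,"jaw":-0.1},{"tx":0,"ty":0,"tz":0,"wx":0,"wy":0,"wz":0,"jaw":-0.1},{"tx":0,"ty":0,"tz":0,"wx":0,"wy":0,"wz":0,"jaw":-0.1},{"tx":0,"ty":0,"tz":0,"wx":0,"wy":0,"wz":0,"jaw":-0.2},{"tx":0,"ty":0,"tz":0,"wx":0,"wy":0,"wz":0,"jaw":-0.4},{"tx":0,"ty":0,"tz":0,"wx":0,"wy":0,"wz":0,"jaw":-1},{"tx":0,"ty":0,"tz":0,"wx":0,"wy":0,"wz":0,"jaw":-1},{"tx":0,"ty":0,"tz":0,"wx":0,"wy":0,"wz":0,"jaw":-1}]}}

```text
time: 4.7
tool_pos: [466.3, 172.0, 60.6]
tcp_rot: [-0.77, 1.571, -2.386]
contact_force: [0.2, 0.2, -0.1]
grip_width: 30.7
```

```bash
python3 look.py w5
```

```text
4.7 [466.34 171.98  60.64] 
 [[-1.00e-04  9.99e-01 -4.52e-02]
 [-1.00e-04 -4.52e-02 -9.99e-01]
 [-1.00e+00 -1.00e-04  1.00e-04]] 
F [ 0.23  0.2  -0.05] M [0.026 0.041 0.074] w 30.67
```

View pics/w5.png

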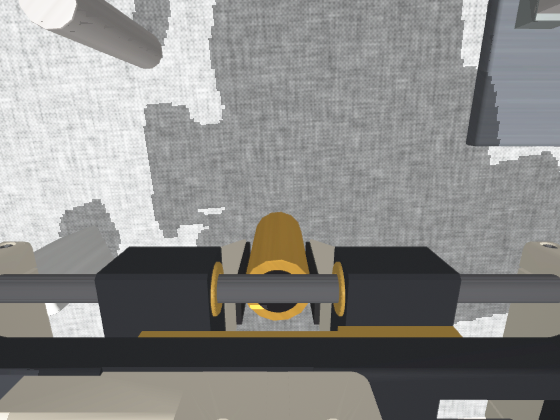

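{"api": "arm_command", "payload": {"plan": [{"tx":0,"ty":0,"tz":0,"wx":0,"wy":0,"wz":0,"jaw":-1},{"tx":0,"ty":0,"tz":0,"wx":0,"wy":0,"wz":0,"jaw":-1},{"tx":-0.5,"ty":0,"tz":0,"wx":0,"wy":0,"wz":0,"jaw":-1},{"tx":-1.5,"ty":0,"tz":0,"wx":0,"wy":0,"wz":0,"jaw":-1},{"tx":-2.5,"ty":0,"tz":0,"wx":0,"wy":0,"wz":0,"jaw":-1},{"tx":-2.5,"ty":0,"tz":0,"wx":0,"wy":0,"wz":0,"jaw":-1},{"tx":-1,"ty":0,"tz":1,"wx":0,"wy":0,"wz":0,"jaw":-1},{"tx":0,"ty":0.2,"tz":2,"wx":0,"wy":0,"wz":0,"jaw":-1},{"tx":0,"ty":1,"tz":3,"wx":0,"wy":0,"wz":0,"jaw":-1},{"tx":0,"ty":1,"tz":3.5,"wx":0,"wy":0,"wz":0,"jaw":-1},{"tx":0,"ty":1,"tz":3.5,"wx":0,"wy":0,"wz":0,"jaw":-1},{"tx":0,"ty":1.5,"tz":3.5,"wx":0,"wy":0,"wz":0,"jaw":-1},{"tx":0,"ty":1.5,"tz":3.5,"wx":0,"wy":0,"wz":0,"jaw":-1},{"tx":0,"ty":1.4,"tz":3.5,"wx":0,"wy":0,"wz":0,"jaw":-1},{"tx":0,"ty":1,"tz":3,"wx":0,"wy":0,"wz":0,"jaw":-1},{"tx":0,"ty":0.4,"tz":2.1,"wx":0,"wy":0,"wz":0,"jaw":-1},{"tx":0,"ty":0,"tz":0.5,"wx":0,"wy":0,"wz":0,"jaw":-1},{"tx":0,"ty":0,"tz":0,"wx":0,"wy":0,"wz":0,"jaw":-1},{"tx":0,"ty":0,"tz":0,"wx":0,"wy":0,"wz":0,"jaw":-1}]}}

```text
time: 6.65
tool_pos: [542.4, -122.0, 140.3]
tcp_rot: [-2.073, 1.569, 2.594]
contact_force: [-0.3, 0.1, -2.3]
grip_width: 30.4
```

```bash
python3 look.py w6; python3 -c "
from h import *
a=imaging.capture('scene'); cv2.imwrite('pics/s6.png',a); crop(a,170,100,330,260,4,'pics/s6a.png')"
```

```text
6.65 [ 542.44 -122.01  140.31] 
 [[-1.20e-03  9.99e-01 -4.50e-02]
 [ 8.00e-04 -4.50e-02 -9.99e-01]
 [-1.00e+00 -1.30e-03 -7.00e-04]] 
F [-0.34  0.11 -2.34] M [ 0.024  0.126 -0.044] w 30.44
```

View pics/w6.png

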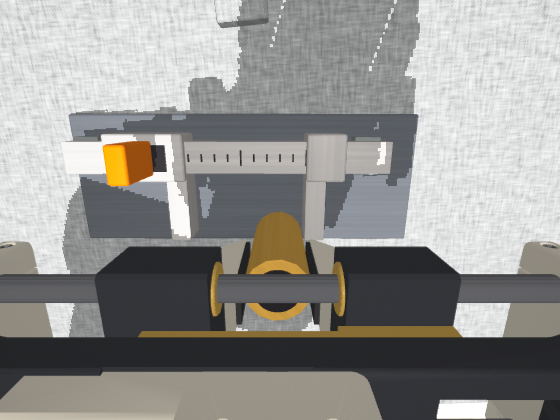

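View pics/s6a.png

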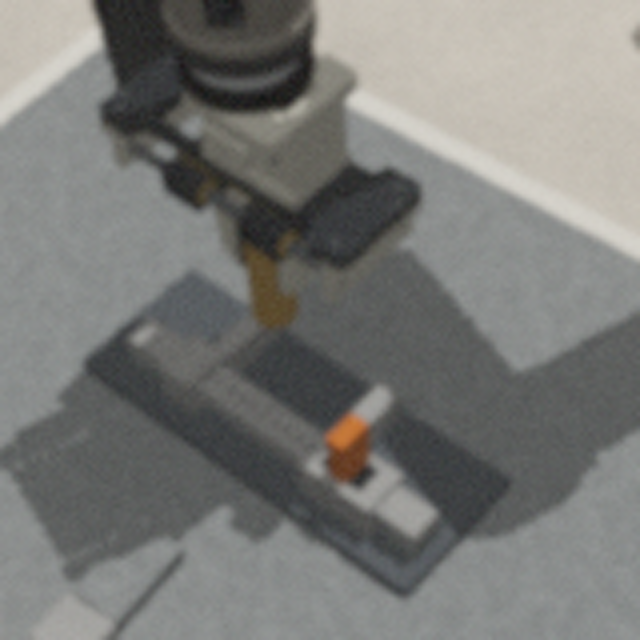

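Run:
```python
from h import *
a=cv2.imread("pics/w6.png"); crop(a,60,105,200,245,5,"pics/w6a.png"); crop(a,290,105,430,245,5,"pics/w6b.png")
```

```text
(no output)
```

View pics/w6a.png

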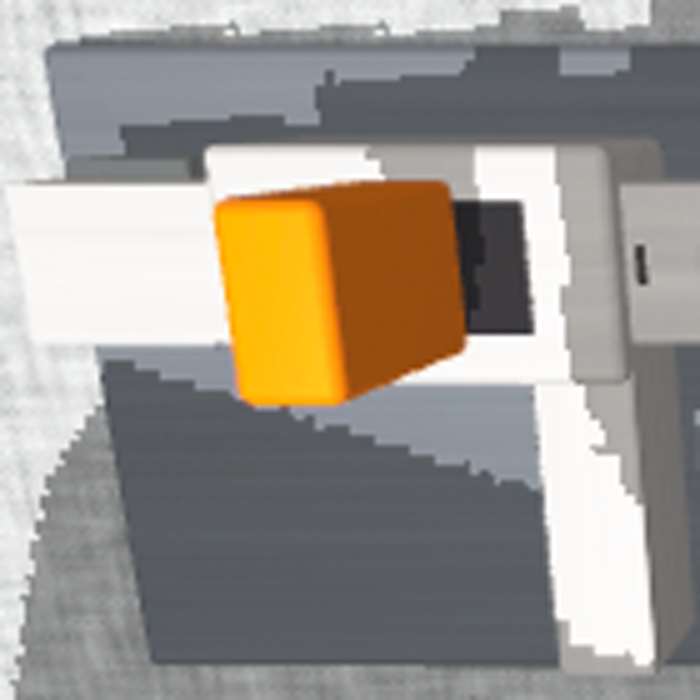

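View pics/w6b.png

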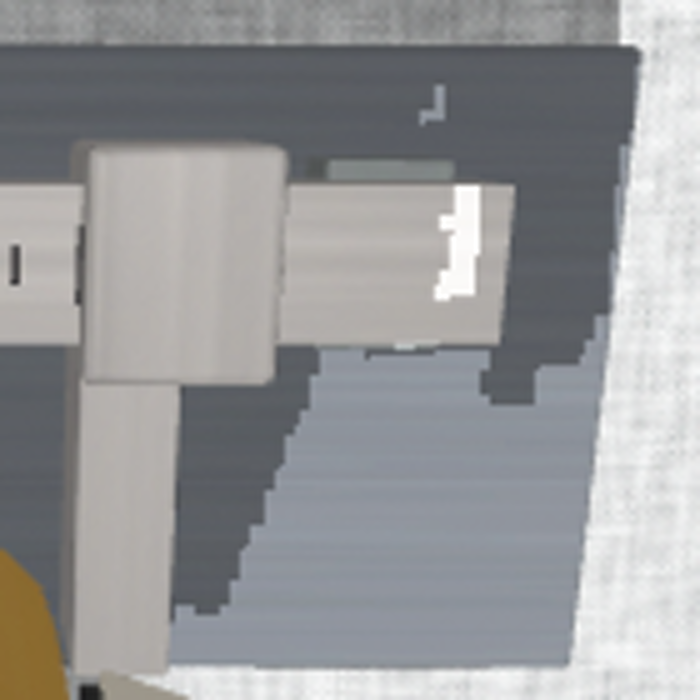

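Run:
```python
from h import *
import pickle
from scipy.optimize import least_squares
f=lambda u,v,u0,v0,s:np.array(((u+.5)/s-.5+u0,(v+.5)/s-.5+v0))
o2=pickle.load(open("w2.pkl","rb"));o6=pickle.load(open("w6.pkl","rb"))
A=lambda u,v:f(u,v,130,15,5); B=lambda u,v:f(u,v,280,15,5)
D=[]
D+=[(o2,0,q,g) for q,g in [(A(37,60),(33,145,12)),(A(92,577),(-77,145,12)),(B(618,70),(33,-145,12)),(B(567,587),(-77,-145,12)),
 (B(185,540),(-67,-50,41)),(B(255,540),(-67,-66,41)),(B(207,101),(18,-50,45)),(B(350,101),(18,-80,45))]]
D+=[(o2,1,q,g) for q,g in [(A(240,63),(13,7,86)),(A(314,62),(13,-7,86)),(A(326,220),(-13,-7,86)),(A(255,220),(-13,7,86)),
 (A(187,97),(18,30,45)),(A(487,95),(18,-30,45)),(A(202,285),(-18,30,45)),(A(500,535),(-67,-30,41)),(A(431,535),(-67,-14,41))]]
A=lambda u,v:f(u,v,60,105,5); B=lambda u,v:f(u,v,290,105,5)
D+=[(o6,1,q,g) for q,g in [(A(217,203),(13,7,86)),(A(323,200),(13,-7,86)),(A(346,403),(-13,-7,86)),(A(243,403),(-13,7,86)),
 (A(207,145),(18,30,45)),(A(607,145),(18,-30,45)),(A(627,382),(-18,-30,45)),(A(651,672),(-67,-30,41)),(A(561,672),(-67,-14,41))]]
D+=[(o6,0,q,g) for q,g in [(A(48,46),(33,145,12)),(A(150,663),(-77,145,12)),(B(640,50),(33,-145,12)),(B(570,665),(-77,-145,12)),
 (B(73,672),(-67,-50,41)),(B(168,674),(-67,-66,41)),(B(90,148),(18,-50,45)),(B(287,150),(18,-80,45)),(B(273,382),(-18,-80,45)),(B(85,382),(-18,-50,45))]]
def W(p,g): c,s=np.cos(p[2]),np.sin(p[2]); return np.array([p[0]+c*g[0]-s*g[1],p[1]+s*g[0]+c*g[1],g[2]])
def Mv(p,g): return W(p,W([0,p[3]+30,p[4]],g))
def pj(X,o,d):
    c=imaging.get_calibration("wrist");T=np.array(c["mount"]); Rt=R.from_euler("xyz",o["tcp_rot"]).as_matrix()
    q=T[:3,:3].T@(Rt.T@(np.asarray(X)-o["tool_pos"])-T[:3,3]-d[:3]); q=R.from_rotvec(d[3:]).as_matrix()@q
    return np.array([c["cx"]+c["fx"]*q[0]/-q[2], c["cy"]-c["fy"]*q[1]/-q[2]])
def res(p):
    return np.concatenate([pj((Mv if m else W)(p,g),o,p[5:11])-q for o,m,q,g in D]+[p[5:8]/2*1., p[8:11]/.006])
r=least_squares(res,[589,-96,-.04,40,0]+[0]*6,loss="soft_l1")
p=r.x; print(p.round(4)); e=res(p)[:-6].reshape(-1,2); print(np.abs(e).max(),e.std())
pickle.dump(p,open("fit.pkl","wb"))
print(np.sqrt(np.diag(np.linalg.inv(r.jac.T@r.jac)))[:5]*.4)
print("tab",Mv(p,(0,0,73)),"target",W(p,(-45,-29.6,0)))
c,s=np.cos(p[2]),np.sin(p[2]); d=np.array([542.4-p[0],-122-p[1]]); print("TCP in gauge",c*d[0]+s*d[1],-s*d[0]+c*d[1])
```

```text
Traceback (most recent call last):
ValueError: time passes only in moves, steps and waits
```

```bash
cat > fit.py <<'E'
from h import *
import pickle
from scipy.optimize import least_squares
CAL=imaging.get_calibration("wrist")
f=lambda u,v,u0,v0,s:np.array(((u+.5)/s-.5+u0,(v+.5)/s-.5+v0))
o2=pickle.load(open("w2.pkl","rb"));o6=pickle.load(open("w6.pkl","rb"))
A=lambda u,v:f(u,v,130,15,5); B=lambda u,v:f(u,v,280,15,5)
D=[]
D+=[(o2,0,q,g) for q,g in [(A(37,60),(33,145,12)),(A(92,577),(-77,145,12)),(B(618,70),(33,-145,12)),(B(567,587),(-77,-145,12)),
 (B(185,540),(-67,-50,41)),(B(255,540),(-67,-66,41)),(B(207,101),(18,-50,45)),(B(350,101),(18,-80,45))]]
D+=[(o2,1,q,g) for q,g in [(A(240,63),(13,7,86)),(A(314,62),(13,-7,86)),(A(326,220),(-13,-7,86)),(A(255,220),(-13,7,86)),
 (A(187,97),(18,30,45)),(A(487,95),(18,-30,45)),(A(202,285),(-18,30,45)),(A(500,535),(-67,-30,41)),(A(431,535),(-67,-14,41))]]
A=lambda u,v:f(u,v,60,105,5); B=lambda u,v:f(u,v,290,105,5)
D+=[(o6,1,q,g) for q,g in [(A(217,203),(13,7,86)),(A(323,200),(13,-7,86)),(A(346,403),(-13,-7,86)),(A(243,403),(-13,7,86)),
 (A(207,145),(18,30,45)),(A(607,145),(18,-30,45)),(A(627,382),(-18,-30,45)),(A(651,672),(-67,-30,41)),(A(561,672),(-67,-14,41))]]
D+=[(o6,0,q,g) for q,g in [(A(48,46),(33,145,12)),(A(150,663),(-77,145,12)),(B(640,50),(33,-145,12)),(B(570,665),(-77,-145,12)),
 (B(73,672),(-67,-50,41)),(B(168,674),(-67,-66,41)),(B(90,148),(18,-50,45)),(B(287,150),(18,-80,45)),(B(273,382),(-18,-80,45)),(B(85,382),(-18,-50,45))]]
def W(p,g): c,s=np.cos(p[2]),np.sin(p[2]); return np.array([p[0]+c*g[0]-s*g[1],p[1]+s*g[0]+c*g[1],g[2]])
def Mv(p,g): return W(p,W([0,p[3]+30,p[4]],g))
def pj(X,o,d):
    c=CAL;T=np.array(c["mount"]); Rt=R.from_euler("xyz",o["tcp_rot"]).as_matrix()
    q=T[:3,:3].T@(Rt.T@(np.asarray(X)-o["tool_pos"])-T[:3,3]-d[:3]); q=R.from_rotvec(d[3:]).as_matrix()@q
    return np.array([c["cx"]+c["fx"]*q[0]/-q[2], c["cy"]-c["fy"]*q[1]/-q[2]])
def res(p):
    return np.concatenate([pj((Mv if m else W)(p,g),o,p[5:11])-q for o,m,q,g in D]+[p[5:8]/2*1., p[8:11]/.006])
def run():
    r=least_squares(res,[589,-96,-.04,40,0]+[0]*6,loss="soft_l1")
    p=r.x; print(p.round(4)); e=res(p)[:-6].reshape(-1,2); print(np.abs(e).max(),e.std())
    pickle.dump(p,open("fit.pkl","wb"))
    print(np.sqrt(np.diag(np.linalg.inv(r.jac.T@r.jac)))[:5]*.4)
    print("tab",Mv(p,(0,0,73)),"target",W(p,(-45,-29.6,0)))
    c,s=np.cos(p[2]),np.sin(p[2]); d=np.array([542.4-p[0],-122-p[1]]); print("TCP in gauge",c*d[0]+s*d[1],-s*d[0]+c*d[1])
if __name__=="__main__": run()
E
python3 fit.py
```

```text
[ 5.890977e+02 -9.518930e+01 -4.480000e-02  4.308660e+01 -2.800000e-03
 -3.241400e+00  3.170000e-02 -7.590000e-02  2.300000e-03  6.000000e-04
 -1.800000e-03]
1.31893447394566 0.5886459707116484
[0.86298001 0.89507772 0.00178614 0.18260592 0.00266716]
tab [592.37328231 -22.17613124  73.        ] target [ 542.81628425 -122.74275469    0.        ]
TCP in gauge -45.4491547834409 -28.8766487100394
```

{"api": "arm_command", "payload": {"plan": [{"tx":1,"ty":0,"tz":0,"wx":0,"wy":0,"wz":0,"jaw":-1},{"tx":2,"ty":0,"tz":0,"wx":0,"wy":0,"wz":0,"jaw":-1},{"tx":2,"ty":0,"tz":0,"wx":0,"wy":0,"wz":0,"jaw":-1},{"tx":1,"ty":0,"tz":0,"wx":0,"wy":0,"wz":0,"jaw":-1},{"tx":0.4,"ty":0,"tz":0,"wx":0,"wy":0,"wz":0,"jaw":-1},{"tx":0,"ty":0,"tz":0,"wx":0,"wy":0,"wz":0,"jaw":-1},{"tx":0,"ty":0,"tz":0,"wx":0,"wy":0,"wz":0,"jaw":-1},{"tx":0.1,"ty":0,"tz":0,"wx":0,"wy":0,"wz":0,"jaw":-1},{"tx":0.1,"ty":0,"tz":0,"wx":0,"wy":0,"wz":0,"jaw":-1},{"tx":0.1,"ty":0,"tz":0,"wx":0,"wy":0,"wz":0,"jaw":-1},{"tx":0,"ty":0,"tz":0,"wx":0,"wy":0,"wz":0,"jaw":-1}]}}

```text
time: 7.85
tool_pos: [543.1, -122.8, 73.7]
tcp_rot: [0.438, 1.571, -1.178]
contact_force: [0.3, -0.5, -2.9]
grip_width: 30.7
```

{"api": "arm_command", "payload": {"plan": [{"tx":0.05,"ty":0,"tz":0,"wx":0,"wy":0,"wz":0,"jaw":-1},{"tx":0,"ty":0,"tz":0,"wx":0,"wy":0,"wz":0,"jaw":-1}]}}

```text
time: 8.05
tool_pos: [543.1, -122.8, 73.2]
tcp_rot: [-0.724, 1.571, -2.34]
contact_force: [-0.5, -0.5, -2.4]
grip_width: 30.7
```

{"api": "arm_command", "payload": {"plan": [{"tx":0.05,"ty":0,"tz":0,"wx":0,"wy":0,"wz":0,"jaw":-1},{"tx":0,"ty":0,"tz":0,"wx":0,"wy":0,"wz":0,"jaw":-1}]}}

```text
time: 8.25
tool_pos: [543.2, -122.8, 72.7]
tcp_rot: [0.631, 1.571, -0.985]
contact_force: [-1.1, 0.2, -2.9]
grip_width: 30.4
```

{"api": "arm_command", "payload": {"plan": [{"tx":0.03,"ty":0,"tz":0,"wx":0,"wy":0,"wz":0,"jaw":-1},{"tx":0,"ty":0,"tz":0,"wx":0,"wy":0,"wz":0,"jaw":-1}]}}

```text
time: 8.45
tool_pos: [543.2, -122.8, 72.7]
tcp_rot: [1.143, 1.57, -0.473]
contact_force: [0.6, 0.1, -0.1]
grip_width: 30.6
```

{"api": "arm_command", "payload": {"plan": [{"tx":0.01,"ty":0,"tz":0,"wx":0,"wy":0,"wz":0,"jaw":-1},{"tx":0,"ty":0,"tz":0,"wx":0,"wy":0,"wz":0,"jaw":-0.25},{"tx":0,"ty":0,"tz":0,"wx":0,"wy":0,"wz":0,"jaw":-0.1},{"tx":0,"ty":0,"tz":0,"wx":0,"wy":0,"wz":0,"jaw":0.1},{"tx":0,"ty":0,"tz":0,"wx":0,"wy":0,"wz":0,"jaw":0.2},{"tx":0,"ty":0,"tz":0,"wx":0,"wy":0,"wz":0,"jaw":0.2},{"tx":0,"ty":0,"tz":0,"wx":0,"wy":0,"wz":0,"jaw":0.2}]}}

```text
time: 9.15
tool_pos: [543.2, -122.8, 72.3]
tcp_rot: [0.56, 1.571, -1.056]
contact_force: [-0.1, 0.5, 0.8]
grip_width: 54.7
```

```bash
python3 look.py w7
```

```text
9.15 [ 543.15 -122.78   72.31] 
 [[ 0.00e+00  9.99e-01 -4.52e-02]
 [-1.00e-04 -4.52e-02 -9.99e-01]
 [-1.00e+00  0.00e+00  1.00e-04]] 
F [-0.05  0.48  0.84] M [-0.013  0.056 -0.034] w 54.7
```

View pics/w7.png

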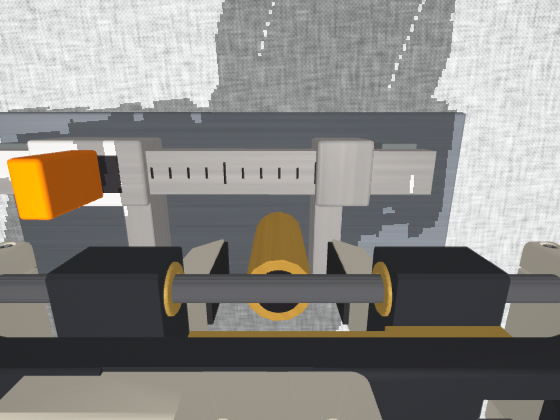

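{"api": "arm_command", "payload": {"plan": [{"tx":-0.5,"ty":0,"tz":0,"wx":0,"wy":0,"wz":0,"jaw":0.2},{"tx":-1.5,"ty":0,"tz":0,"wx":0,"wy":0,"wz":0,"jaw":0.2},{"tx":-3,"ty":0,"tz":0,"wx":0,"wy":0,"wz":0,"jaw":0.2},{"tx":-3,"ty":0,"tz":0,"wx":0,"wy":0,"wz":0,"jaw":0.2},{"tx":-2,"ty":0,"tz":0,"wx":0,"wy":0,"wz":0,"jaw":0.2},{"tx":-1,"ty":0.46,"tz":-1.07,"wx":0,"wy":0,"wz":0,"jaw":0.2},{"tx":0,"ty":1,"tz":-2.3,"wx":0,"wy":0,"wz":0,"jaw":0.2},{"tx":0,"ty":1,"tz":-2.3,"wx":0,"wy":0,"wz":0,"jaw":0.2},{"tx":0,"ty":1,"tz":-2.3,"wx":0,"wy":0,"wz":0,"jaw":0.2},{"tx":0,"ty":1,"tz":-2.3,"wx":0,"wy":0,"wz":0,"jaw":0.2},{"tx":0,"ty":0,"tz":0,"wx":0,"wy":0,"wz":0,"jaw":0.2},{"tx":0,"ty":0,"tz":0,"wx":0,"wy":0,"wz":0,"jaw":0.2}]}}

```text
time: 10.4
tool_pos: [592.1, -21.3, 181.6]
tcp_rot: [-1.462, 1.569, -3.077]
contact_force: [-0.2, -0.1, -0.5]
grip_width: 55.0
```

```bash
python3 look.py w8
```

```text
10.4 [592.1  -21.33 181.63] 
 [[-1.30e-03  9.99e-01 -4.36e-02]
 [-1.00e-04 -4.36e-02 -9.99e-01]
 [-1.00e+00 -1.30e-03  1.00e-04]] 
F [-0.19 -0.13 -0.46] M [ 0.008 -0.001  0.006] w 55.05
```

View pics/w8.png

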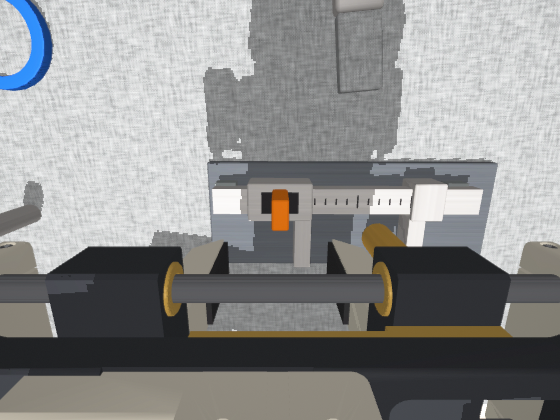

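Run:
```python
from h import *
a=cv2.imread("pics/w8.png"); crop(a,200,150,350,275,5,"pics/w8a.png"); crop(a,350,150,500,275,5,"pics/w8b.png")
```

```text
(no output)
```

View pics/w8a.png

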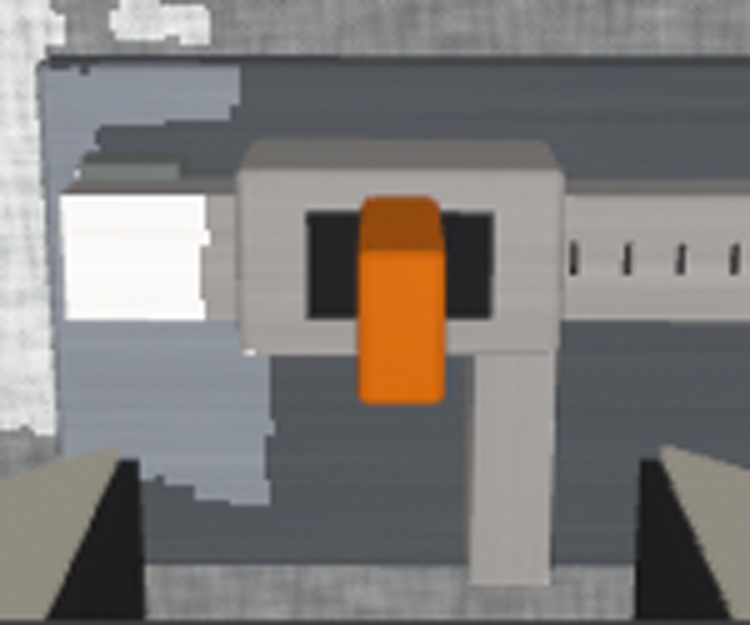

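View pics/w8b.png

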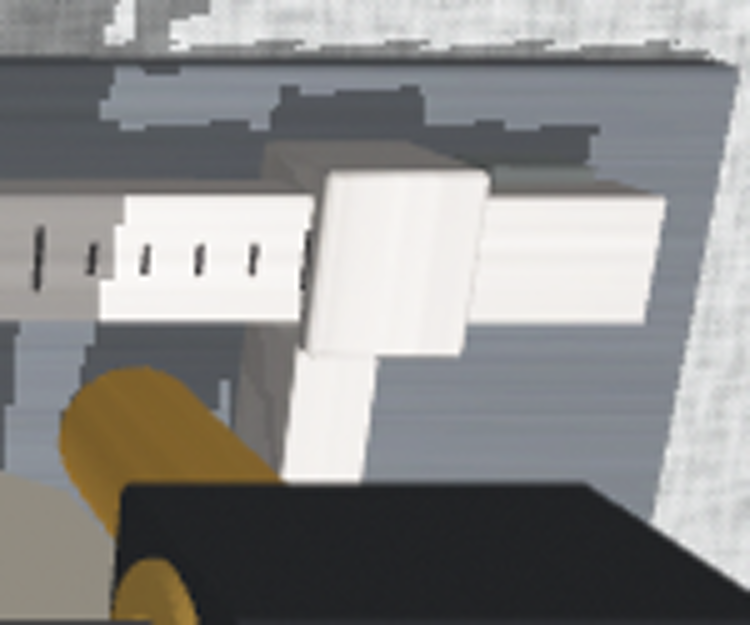

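Run:
```python
from h import *
import pickle
o=pickle.load(open("w8.pkl","rb")); M=R.from_euler("xyz",o["tcp_rot"]).as_matrix()
c=back("wrist",280.1,215.1,86,o); print(c,M.T@(c-o["tool_pos"]))
```

```text
[593.78924306 -22.82539871  86.        ] [95.62358712  1.87792775  1.40313621]
```

{"api": "arm_command", "payload": {"plan": [{"tx":1,"ty":0.1,"tz":0.12,"wx":0,"wy":0,"wz":0,"jaw":0.2},{"tx":2.5,"ty":0,"tz":0,"wx":0,"wy":0,"wz":0,"jaw":0.2},{"tx":2.5,"ty":0,"tz":0,"wx":0,"wy":0,"wz":0,"jaw":0.2},{"tx":2.5,"ty":0,"tz":0,"wx":0,"wy":0,"wz":0,"jaw":0.2},{"tx":1.5,"ty":0,"tz":0,"wx":0,"wy":0,"wz":0,"jaw":0.2},{"tx":0.5,"ty":0,"tz":0,"wx":0,"wy":0,"wz":0,"jaw":0},{"tx":0,"ty":0,"tz":0,"wx":0,"wy":0,"wz":0,"jaw":-0.3},{"tx":0,"ty":0,"tz":0,"wx":0,"wy":0,"wz":0,"jaw":-0.5},{"tx":0,"ty":0,"tz":0,"wx":0,"wy":0,"wz":0,"jaw":-0.55},{"tx":0,"ty":0,"tz":0,"wx":0,"wy":0,"wz":0,"jaw":-0.55}]}}

```text
time: 11.45
tool_pos: [593.7, -23.6, 78.2]
tcp_rot: [1.409, 1.569, -0.207]
contact_force: [-0.5, 0.2, -0.3]
grip_width: 22.1
```

```bash
python3 look.py w9
```

```text
11.45 [593.74 -23.56  78.21] 
 [[ 1.70e-03  9.99e-01 -4.53e-02]
 [-4.00e-04 -4.53e-02 -9.99e-01]
 [-1.00e+00  1.70e-03  3.00e-04]] 
F [-0.51  0.16 -0.29] M [ 0.032 -0.048 -0.013] w 22.07
```

View pics/w9.png

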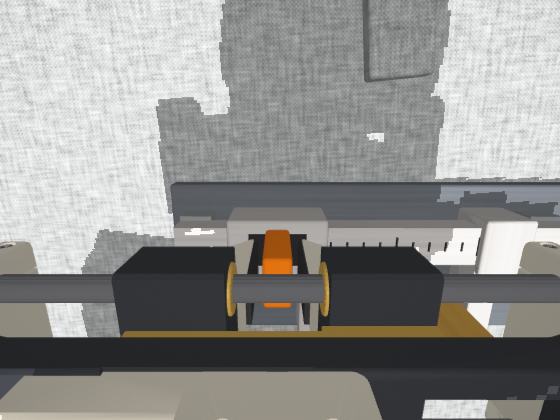

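{"api": "arm_command", "payload": {"plan": [{"tx":0,"ty":0,"tz":0,"wx":0,"wy":0,"wz":0,"jaw":-0.62},{"tx":0,"ty":0,"tz":0,"wx":0,"wy":0,"wz":0,"jaw":-0.68},{"tx":0,"ty":0,"tz":0,"wx":0,"wy":0,"wz":0,"jaw":-0.72},{"tx":0,"ty":0,"tz":0,"wx":0,"wy":0,"wz":0,"jaw":-1},{"tx":0,"ty":0,"tz":0,"wx":0,"wy":0,"wz":0,"jaw":-1},{"tx":0,"ty":0,"tz":0,"wx":0,"wy":0,"wz":0,"jaw":-1}]}}

```text
time: 12.1
tool_pos: [593.4, -23.4, 77.4]
tcp_rot: [1.445, 1.571, -0.171]
contact_force: [0.6, 1.4, 2.6]
grip_width: 13.7
```

```bash
python3 look.py w10
```

```text
12.1 [593.36 -23.39  77.44] 
 [[ 2.00e-04  9.99e-01 -4.52e-02]
 [-0.00e+00 -4.52e-02 -9.99e-01]
 [-1.00e+00  2.00e-04  0.00e+00]] 
F [0.55 1.36 2.57] M [ 0.139  0.096 -0.029] w 13.67
```

{"api": "arm_command", "payload": {"plan": [{"tx":0,"ty":0,"tz":0.2,"wx":0,"wy":0,"wz":0,"jaw":-1},{"tx":0,"ty":0,"tz":0.4,"wx":0,"wy":0,"wz":0,"jaw":-1},{"tx":0,"ty":0,"tz":0.6,"wx":0,"wy":0,"wz":0,"jaw":-1},{"tx":0,"ty":0,"tz":0.6,"wx":0,"wy":0,"wz":0,"jaw":-1},{"tx":0,"ty":0,"tz":0.6,"wx":0,"wy":0,"wz":0,"jaw":-1},{"tx":0,"ty":0,"tz":0.6,"wx":0,"wy":0,"wz":0,"jaw":-1},{"tx":0,"ty":0,"tz":0.6,"wx":0,"wy":0,"wz":0,"jaw":-1},{"tx":0,"ty":0,"tz":0.5,"wx":0,"wy":0,"wz":0,"jaw":-1},{"tx":0,"ty":0,"tz":0.4,"wx":0,"wy":0,"wz":0,"jaw":-1},{"tx":0,"ty":0,"tz":0.3,"wx":0,"wy":0,"wz":0,"jaw":-1},{"tx":0,"ty":0,"tz":0.2,"wx":0,"wy":0,"wz":0,"jaw":-1},{"tx":0,"ty":0,"tz":0.1,"wx":0,"wy":0,"wz":0,"jaw":-1},{"tx":0,"ty":0,"tz":0,"wx":0,"wy":0,"wz":0,"jaw":-1}]}}

```text
time: 13.45
tool_pos: [591.0, -74.6, 77.4]
tcp_rot: [0.27, 1.57, -1.346]
contact_force: [-1.0, 0.2, 4.8]
grip_width: 13.9
```

```bash
python3 look.py w11
```

```text
13.45 [591.   -74.61  77.4 ] 
 [[ 1.00e-04  9.99e-01 -4.51e-02]
 [-5.00e-04 -4.51e-02 -9.99e-01]
 [-1.00e+00  1.00e-04  5.00e-04]] 
F [-1.03  0.25  4.82] M [ 0.113  0.204 -0.008] w 13.9
```

View pics/w11.png

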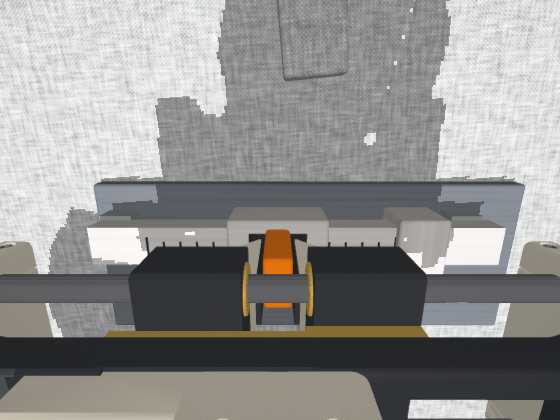

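{"api": "arm_command", "payload": {"plan": [{"tx":-0.02,"ty":0,"tz":0.1,"wx":0,"wy":0,"wz":0,"jaw":-1},{"tx":0,"ty":0,"tz":0.1,"wx":0,"wy":0,"wz":0,"jaw":-1},{"tx":0,"ty":0,"tz":0.1,"wx":0,"wy":0,"wz":0,"jaw":-1},{"tx":0,"ty":0,"tz":0.1,"wx":0,"wy":0,"wz":0,"jaw":-1},{"tx":0,"ty":0,"tz":0.1,"wx":0,"wy":0,"wz":0,"jaw":-1}]}}

```text
time: 14.0
tool_pos: [590.8, -79.4, 77.4]
tcp_rot: [-0.083, 1.571, -1.699]
contact_force: [0.1, 2.1, 3.0]
grip_width: 13.7
```

```bash
python3 -c "
from h import *
o=readout.get_obs(); print(o['tool_pos'],o['contact_force'],o['moment'])
a=imaging.capture('scene'); cv2.imwrite('pics/s12.png',a); crop(a,170,110,310,250,5,'pics/s12a.png')"
```

```text
[590.75340052 -79.42822564  77.43695506] [0.08195253 2.10568683 3.01134749] [ 0.3457253   0.03098722 -0.07027875]
```

View pics/s12a.png

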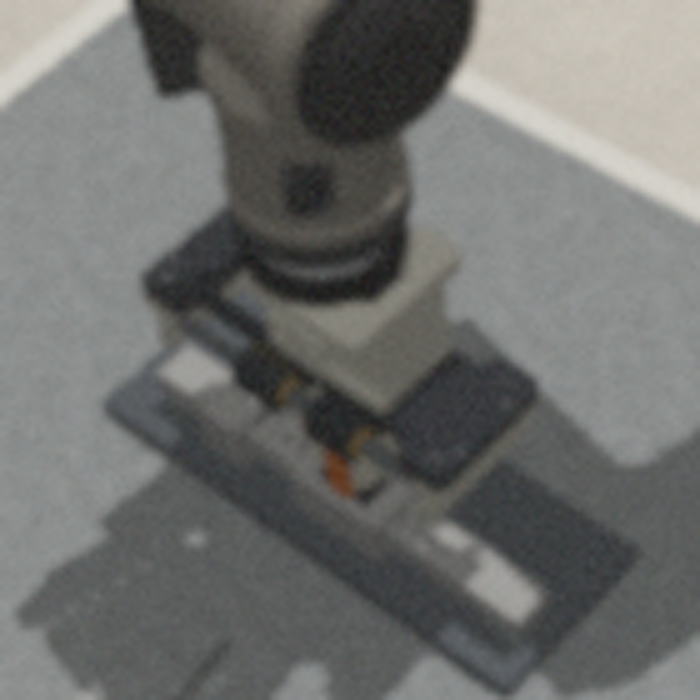

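{"api": "arm_command", "payload": {"plan": [{"tx":0,"ty":0,"tz":0.05,"wx":0,"wy":0,"wz":0,"jaw":-1},{"tx":0,"ty":0,"tz":0.05,"wx":0,"wy":0,"wz":0,"jaw":-1},{"tx":0,"ty":0,"tz":0.05,"wx":0,"wy":0,"wz":0,"jaw":-1},{"tx":0,"ty":0,"tz":0.05,"wx":0,"wy":0,"wz":0,"jaw":-1}]}}

```text
time: 14.45
tool_pos: [590.7, -81.1, 77.5]
tcp_rot: [-3.135, 1.57, 1.532]
contact_force: [2.0, 3.2, 2.2]
grip_width: 13.9
```

{"api": "arm_command", "payload": {"plan": [{"tx":0,"ty":0,"tz":0.05,"wx":0,"wy":0,"wz":0,"jaw":-1},{"tx":0,"ty":0,"tz":0.05,"wx":0,"wy":0,"wz":0,"jaw":-1},{"tx":0,"ty":0,"tz":0.05,"wx":0,"wy":0,"wz":0,"jaw":-1},{"tx":0,"ty":0,"tz":0.05,"wx":0,"wy":0,"wz":0,"jaw":-1}]}}

```text
time: 14.85
tool_pos: [590.6, -83.4, 77.5]
tcp_rot: [-0.292, 1.571, -1.908]
contact_force: [0.3, 3.9, 2.6]
grip_width: 13.8
```

{"api": "arm_command", "payload": {"plan": [{"tx":0,"ty":0,"tz":0.03,"wx":0,"wy":0,"wz":0,"jaw":-1},{"tx":0,"ty":0,"tz":0.03,"wx":0,"wy":0,"wz":0,"jaw":-1}]}}

```text
time: 15.05
tool_pos: [590.5, -84.0, 77.4]
tcp_rot: [-1.063, 1.571, -2.679]
contact_force: [0.8, 3.9, 1.3]
grip_width: 14.0
```

{"api": "arm_command", "payload": {"plan": [{"tx":0,"ty":0,"tz":0.03,"wx":0,"wy":0,"wz":0,"jaw":-1},{"tx":0,"ty":0,"tz":0.02,"wx":0,"wy":0,"wz":0,"jaw":-1}]}}

```text
time: 15.25
tool_pos: [590.5, -84.5, 77.4]
tcp_rot: [-0.974, 1.571, -2.59]
contact_force: [0.8, 3.5, 0.9]
grip_width: 13.9
```

{"api": "arm_command", "payload": {"plan": [{"tx":0,"ty":0,"tz":0.02,"wx":0,"wy":0,"wz":0,"jaw":-1},{"tx":0,"ty":0,"tz":0.02,"wx":0,"wy":0,"wz":0,"jaw":-1}]}}

```text
time: 15.45
tool_pos: [590.5, -84.9, 77.4]
tcp_rot: [-1.666, 1.571, 3.001]
contact_force: [0.2, 4.2, 1.1]
grip_width: 14.0
```

{"api": "arm_command", "payload": {"plan": [{"tx":0,"ty":0,"tz":0.02,"wx":0,"wy":0,"wz":0,"jaw":-1},{"tx":0,"ty":0,"tz":0.02,"wx":0,"wy":0,"wz":0,"jaw":-1}]}}

```text
time: 15.65
tool_pos: [590.5, -85.0, 77.5]
tcp_rot: [3.113, 1.57, 1.496]
contact_force: [0.7, 5.2, 0.9]
grip_width: 14.0
```

{"api": "arm_command", "payload": {"plan": [{"tx":0,"ty":0,"tz":0.02,"wx":0,"wy":0,"wz":0,"jaw":-1},{"tx":0,"ty":0,"tz":0.02,"wx":0,"wy":0,"wz":0,"jaw":-1}]}}

```text
time: 15.85
tool_pos: [590.5, -85.0, 77.4]
tcp_rot: [-3.02, 1.57, 1.647]
contact_force: [1.6, 6.6, 0.9]
grip_width: 14.0
```

{"api": "arm_command", "payload": {"plan": [{"tx":0,"ty":0,"tz":0,"wx":0,"wy":0,"wz":0,"jaw":-1},{"tx":0,"ty":0,"tz":0,"wx":0,"wy":0,"wz":0,"jaw":-1},{"tx":0,"ty":0,"tz":0,"wx":0,"wy":0,"wz":0,"jaw":-1},{"tx":0,"ty":0,"tz":0,"wx":0,"wy":0,"wz":0,"jaw":-1},{"tx":0,"ty":0,"tz":0,"wx":0,"wy":0,"wz":0,"jaw":-1}]}}

```text
time: 16.35
tool_pos: [590.5, -85.0, 77.5]
tcp_rot: [-3.081, 1.57, 1.586]
contact_force: [1.5, 6.6, 0.1]
grip_width: 13.8
```

```bash
python3 look.py w13
```

```text
16.35 [590.5  -85.04  77.46] 
 [[-0.00e+00  9.99e-01 -4.53e-02]
 [ 9.00e-04 -4.53e-02 -9.99e-01]
 [-1.00e+00 -1.00e-04 -9.00e-04]] 
F [1.46 6.56 0.05] M [ 1.152 -0.238 -0.192] w 13.82
```

View pics/w13.png

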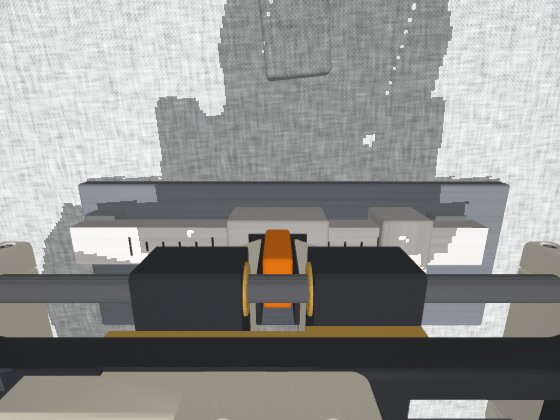

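{"api": "arm_command", "payload": {"plan": [{"tx":0,"ty":0,"tz":-0.02,"wx":0,"wy":0,"wz":0,"jaw":-1},{"tx":0,"ty":0,"tz":-0.02,"wx":0,"wy":0,"wz":0,"jaw":-1},{"tx":0,"ty":0,"tz":-0.02,"wx":0,"wy":0,"wz":0,"jaw":-1},{"tx":0,"ty":0,"tz":0,"wx":0,"wy":0,"wz":0,"jaw":-1}]}}

```text
time: 16.8
tool_pos: [590.5, -85.0, 77.5]
tcp_rot: [-2.185, 1.571, 2.482]
contact_force: [1.6, 4.6, -0.2]
grip_width: 14.1
```

```bash
python3 look.py w14
```

```text
16.8 [590.47 -85.    77.45] 
 [[-1.00e-04  9.99e-01 -4.53e-02]
 [ 1.00e-04 -4.53e-02 -9.99e-01]
 [-1.00e+00 -1.00e-04 -0.00e+00]] 
F [ 1.56  4.59 -0.18] M [ 0.904 -0.201 -0.137] w 14.09
```

{"api": "arm_command", "payload": {"plan": [{"tx":0,"ty":0,"tz":-0.02,"wx":0,"wy":0,"wz":0,"jaw":-1},{"tx":0,"ty":0,"tz":-0.02,"wx":0,"wy":0,"wz":0,"jaw":-1},{"tx":0,"ty":0,"tz":-0.02,"wx":0,"wy":0,"wz":0,"jaw":-1},{"tx":0,"ty":0,"tz":0,"wx":0,"wy":0,"wz":0,"jaw":-1}]}}

```text
time: 17.25
tool_pos: [590.5, -84.9, 77.5]
tcp_rot: [-0.094, 1.57, -1.71]
contact_force: [0.2, 1.3, -0.7]
grip_width: 13.7
```

```bash
python3 look.py w15
```

```text
17.25 [590.47 -84.86  77.46] 
 [[-1.00e-04  9.99e-01 -4.52e-02]
 [-6.00e-04 -4.52e-02 -9.99e-01]
 [-1.00e+00 -1.00e-04  6.00e-04]] 
F [ 0.23  1.32 -0.74] M [ 0.37  -0.187 -0.122] w 13.73
```

{"api": "arm_command", "payload": {"plan": [{"tx":0,"ty":0,"tz":-0.02,"wx":0,"wy":0,"wz":0,"jaw":-1},{"tx":0,"ty":0,"tz":-0.01,"wx":0,"wy":0,"wz":0,"jaw":-1},{"tx":0,"ty":0,"tz":0,"wx":0,"wy":0,"wz":0,"jaw":-1}]}}

```text
time: 17.6
tool_pos: [590.5, -84.7, 77.5]
tcp_rot: [-0.043, 1.57, -1.659]
contact_force: [0.8, -2.1, -0.5]
grip_width: 14.1
```

```bash
python3 look.py w16
```

```text
17.6 [590.49 -84.67  77.47] 
 [[-1.00e-04  9.99e-01 -4.50e-02]
 [-8.00e-04 -4.50e-02 -9.99e-01]
 [-1.00e+00 -0.00e+00  8.00e-04]] 
F [ 0.76 -2.14 -0.53] M [-0.202 -0.039 -0.077] w 14.14
```

{"api": "arm_command", "payload": {"plan": [{"tx":0,"ty":0,"tz":0.02,"wx":0,"wy":0,"wz":0,"jaw":-1},{"tx":0,"ty":0,"tz":0.02,"wx":0,"wy":0,"wz":0,"jaw":-1},{"tx":0,"ty":0,"tz":0.02,"wx":0,"wy":0,"wz":0,"jaw":-1},{"tx":0,"ty":0,"tz":0,"wx":0,"wy":0,"wz":0,"jaw":-1}]}}

```text
time: 18.05
tool_pos: [590.5, -84.7, 77.5]
tcp_rot: [-1.827, 1.571, 2.84]
contact_force: [0.6, 0.9, -1.5]
grip_width: 13.9
```

```bash
python3 look.py w17
```

```text
18.05 [590.49 -84.69  77.46] 
 [[-1.00e-04  9.99e-01 -4.51e-02]
 [ 0.00e+00 -4.51e-02 -9.99e-01]
 [-1.00e+00 -1.00e-04 -0.00e+00]] 
F [ 0.56  0.87 -1.53] M [-0.047 -0.127  0.002] w 13.94
```

{"api": "arm_command", "payload": {"plan": [{"tx":0,"ty":0,"tz":0.02,"wx":0,"wy":0,"wz":0,"jaw":-1},{"tx":0,"ty":0,"tz":0.02,"wx":0,"wy":0,"wz":0,"jaw":-1},{"tx":0,"ty":0,"tz":0.02,"wx":0,"wy":0,"wz":0,"jaw":-1},{"tx":0,"ty":0,"tz":0,"wx":0,"wy":0,"wz":0,"jaw":-1}]}}

```text
time: 18.5
tool_pos: [590.5, -84.9, 77.5]
tcp_rot: [-3.008, 1.57, 1.659]
contact_force: [1.4, 3.5, -0.8]
grip_width: 13.7
```

```bash
python3 look.py w18
```

```text
18.5 [590.47 -84.87  77.49] 
 [[-1.00e-04  9.99e-01 -4.52e-02]
 [ 7.00e-04 -4.52e-02 -9.99e-01]
 [-1.00e+00 -1.00e-04 -7.00e-04]] 
F [ 1.39  3.47 -0.78] M [ 0.694 -0.205 -0.052] w 13.65
```

{"api": "arm_command", "payload": {"plan": [{"tx":0,"ty":0,"tz":0.02,"wx":0,"wy":0,"wz":0,"jaw":-1},{"tx":0,"ty":0,"tz":0.02,"wx":0,"wy":0,"wz":0,"jaw":-1},{"tx":0,"ty":0,"tz":0.02,"wx":0,"wy":0,"wz":0,"jaw":-1},{"tx":0,"ty":0,"tz":0,"wx":0,"wy":0,"wz":0,"jaw":-1},{"tx":0,"ty":0,"tz":0,"wx":0,"wy":0,"wz":0,"jaw":-1},{"tx":0,"ty":0,"tz":0,"wx":0,"wy":0,"wz":0,"jaw":-1}]}}

```text
time: 19.15
tool_pos: [590.5, -85.1, 77.5]
tcp_rot: [3.133, 1.57, 1.517]
contact_force: [2.1, 6.2, -1.5]
grip_width: 13.7
```

```bash
python3 look.py w19
```

```text
19.15 [590.51 -85.1   77.49] 
 [[ 1.00e-04  9.99e-01 -4.55e-02]
 [ 1.30e-03 -4.55e-02 -9.99e-01]
 [-1.00e+00  0.00e+00 -1.30e-03]] 
F [ 2.06  6.17 -1.51] M [ 1.271 -0.279 -0.193] w 13.73
```

{"api": "arm_command", "payload": {"plan": [{"tx":0,"ty":0,"tz":0,"wx":0,"wy":0,"wz":0,"jaw":-1},{"tx":0,"ty":0,"tz":0,"wx":0,"wy":0,"wz":0,"jaw":-1},{"tx":0,"ty":0,"tz":-0.02,"wx":0,"wy":0,"wz":0,"jaw":-1},{"tx":0,"ty":0,"tz":-0.02,"wx":0,"wy":0,"wz":0,"jaw":-1},{"tx":0,"ty":0,"tz":-0.02,"wx":0,"wy":0,"wz":0,"jaw":-1},{"tx":0,"ty":0,"tz":-0.02,"wx":0,"wy":0,"wz":0,"jaw":-1},{"tx":0,"ty":0,"tz":0,"wx":0,"wy":0,"wz":0,"jaw":-1}]}}

```text
time: 19.9
tool_pos: [590.5, -85.0, 77.5]
tcp_rot: [-2.884, 1.571, 1.783]
contact_force: [0.8, 4.7, -0.9]
grip_width: 13.4
```

```bash
python3 look.py w20
```

```text
19.9 [590.47 -85.02  77.48] 
 [[-0.00e+00  9.99e-01 -4.53e-02]
 [ 2.00e-04 -4.53e-02 -9.99e-01]
 [-1.00e+00 -1.00e-04 -2.00e-04]] 
F [ 0.84  4.67 -0.94] M [ 0.962 -0.269 -0.217] w 13.44
```

{"api": "arm_command", "payload": {"plan": [{"tx":0,"ty":0,"tz":-0.02,"wx":0,"wy":0,"wz":0,"jaw":-1},{"tx":0,"ty":0,"tz":-0.02,"wx":0,"wy":0,"wz":0,"jaw":-1},{"tx":0,"ty":0,"tz":0,"wx":0,"wy":0,"wz":0,"jaw":-1}]}}

```text
time: 20.25
tool_pos: [590.5, -85.0, 77.5]
tcp_rot: [-0.071, 1.57, -1.688]
contact_force: [0.9, 3.6, -1.8]
grip_width: 13.6
```

```bash
python3 look.py w21
```

```text
20.25 [590.47 -84.96  77.49] 
 [[-0.00e+00  9.99e-01 -4.52e-02]
 [-3.00e-04 -4.52e-02 -9.99e-01]
 [-1.00e+00 -0.00e+00  3.00e-04]] 
F [ 0.87  3.56 -1.79] M [ 0.738 -0.17  -0.142] w 13.64
```

{"api": "arm_command", "payload": {"plan": [{"tx":0,"ty":0,"tz":-0.02,"wx":0,"wy":0,"wz":0,"jaw":-1},{"tx":0,"ty":0,"tz":-0.01,"wx":0,"wy":0,"wz":0,"jaw":-1},{"tx":0,"ty":0,"tz":0,"wx":0,"wy":0,"wz":0,"jaw":-1}]}}

```text
time: 20.6
tool_pos: [590.5, -84.8, 77.5]
tcp_rot: [-0.133, 1.57, -1.749]
contact_force: [1.0, 0.1, -1.9]
grip_width: 13.8
```

```bash
python3 look.py w22
```

```text
20.6 [590.47 -84.84  77.47] 
 [[-1.00e-04  9.99e-01 -4.51e-02]
 [-6.00e-04 -4.51e-02 -9.99e-01]
 [-1.00e+00 -1.00e-04  6.00e-04]] 
F [ 0.99  0.08 -1.86] M [ 0.225 -0.121 -0.11 ] w 13.81
```

{"api": "arm_command", "payload": {"plan": [{"tx":0,"ty":0,"tz":0,"wx":0,"wy":0,"wz":0,"jaw":-0.65},{"tx":0,"ty":0,"tz":0,"wx":0,"wy":0,"wz":0,"jaw":-0.5},{"tx":0,"ty":0,"tz":0,"wx":0,"wy":0,"wz":0,"jaw":-0.2},{"tx":0,"ty":0,"tz":0,"wx":0,"wy":0,"wz":0,"jaw":0},{"tx":0,"ty":0,"tz":0,"wx":0,"wy":0,"wz":0,"jaw":0},{"tx":0,"ty":0,"tz":0,"wx":0,"wy":0,"wz":0,"jaw":0}]}}

```text
time: 21.25
tool_pos: [590.5, -84.5, 77.5]
tcp_rot: [0.396, 1.571, -1.22]
contact_force: [0.3, -0.5, 0.4]
grip_width: 45.5
```

```bash
python3 look.py w23
```

```text
21.25 [590.53 -84.53  77.54] 
 [[ 1.00e-04  9.99e-01 -4.51e-02]
 [-2.00e-04 -4.51e-02 -9.99e-01]
 [-1.00e+00  1.00e-04  2.00e-04]] 
F [ 0.28 -0.53  0.39] M [ 0.013  0.027 -0.063] w 45.51
```

View pics/w23.png

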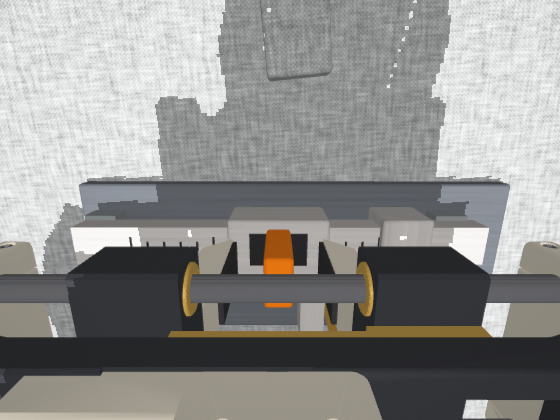

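{"api": "arm_command", "payload": {"plan": [{"tx":-0.5,"ty":0,"tz":0,"wx":0,"wy":0,"wz":0,"jaw":0},{"tx":-1.5,"ty":0,"tz":0,"wx":0,"wy":0,"wz":0,"jaw":0},{"tx":-3,"ty":0,"tz":0,"wx":0,"wy":0,"wz":0,"jaw":0},{"tx":-3,"ty":0,"tz":0,"wx":0,"wy":0,"wz":0,"jaw":0},{"tx":-3,"ty":-1,"tz":0.5,"wx":0,"wy":0,"wz":0,"jaw":0},{"tx":-1,"ty":-3,"tz":1,"wx":0,"wy":0,"wz":0,"jaw":0},{"tx":0,"ty":-3,"tz":1,"wx":0,"wy":0,"wz":0,"jaw":0},{"tx":0,"ty":-2,"tz":0.5,"wx":0,"wy":0,"wz":0,"jaw":0},{"tx":0,"ty":0,"tz":0,"wx":0,"wy":0,"wz":0,"jaw":0},{"tx":0,"ty":0,"tz":0,"wx":0,"wy":0,"wz":0,"jaw":0}]}}

```text
time: 22.3
tool_pos: [499.8, -110.5, 198.2]
tcp_rot: [1.345, 1.569, -0.272]
contact_force: [0.1, 0.0, 0.3]
grip_width: 45.8
```

```bash
python3 look.py w24
python3 - <<'E'
from h import *
a=cv2.imread("pics/w24.png"); crop(a,200,90,360,240,5,"pics/w24a.png")
b=imaging.capture("scene"); cv2.imwrite("pics/s24.png",b); crop(b,170,110,310,250,5,"pics/s24a.png")
cv2.imwrite("pics/t24.png",imaging.capture("top"))
E
```

```text
22.3 [ 499.82 -110.53  198.21] 
 [[ 1.700e-03  9.989e-01 -4.580e-02]
 [-5.000e-04 -4.580e-02 -9.990e-01]
 [-1.000e+00  1.700e-03  4.000e-04]] 
F [0.11 0.03 0.26] M [ 0.009 -0.038 -0.037] w 45.85
```

View pics/w24.png

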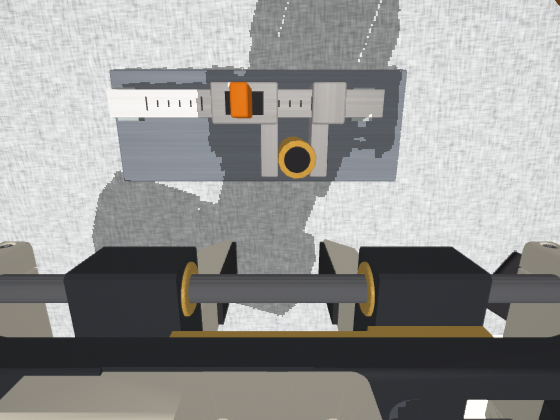

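View pics/w24a.png

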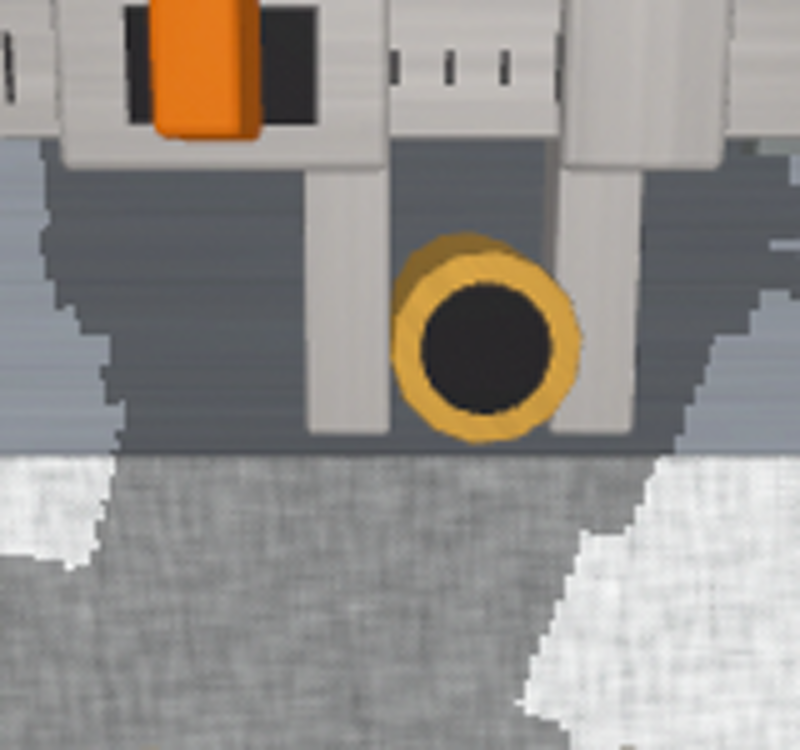

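View pics/s24a.png

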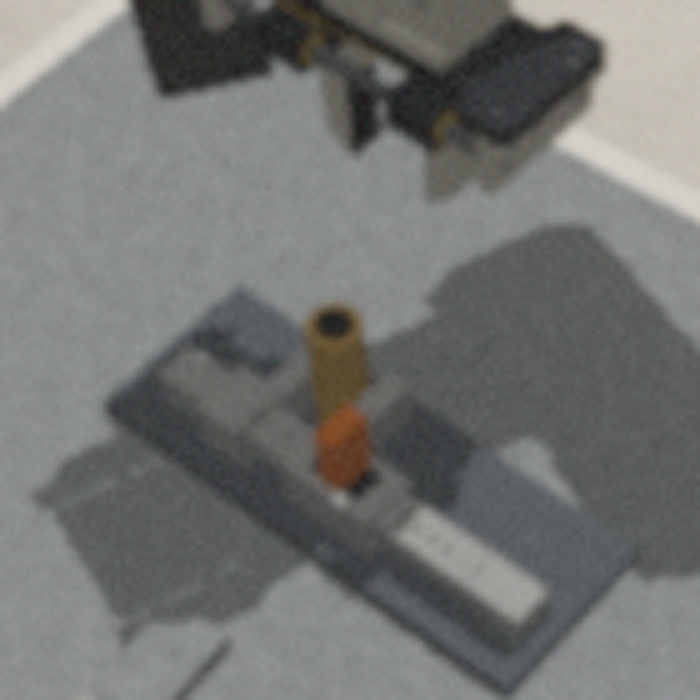

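View pics/t24.png

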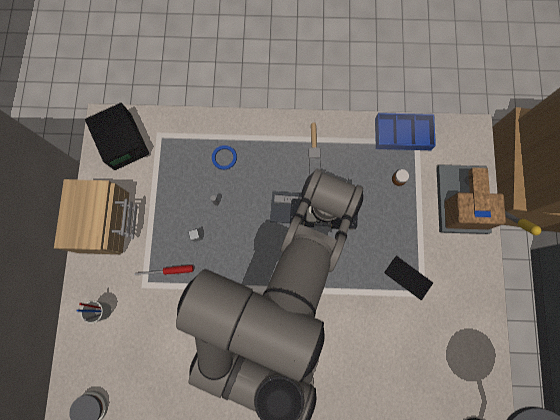

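{"api": "arm_command", "payload": {"plan": [{"tx":0,"ty":2,"tz":-0.5,"wx":0,"wy":0,"wz":0,"jaw":0},{"tx":0,"ty":3,"tz":-1,"wx":0,"wy":0,"wz":0,"jaw":0},{"tx":0,"ty":3,"tz":-1,"wx":0,"wy":0,"wz":0,"jaw":0},{"tx":0,"ty":1,"tz":-0.5,"wx":0,"wy":0,"wz":0,"jaw":0},{"tx":1,"ty":0,"tz":0,"wx":0,"wy":0,"wz":0,"jaw":0},{"tx":2.5,"ty":0,"tz":0,"wx":0,"wy":0,"wz":0,"jaw":0},{"tx":2.5,"ty":0,"tz":0,"wx":0,"wy":0,"wz":0,"jaw":0},{"tx":2.5,"ty":0,"tz":0,"wx":0,"wy":0,"wz":0,"jaw":0},{"tx":2,"ty":0,"tz":0,"wx":0,"wy":0,"wz":0,"jaw":0},{"tx":1.5,"ty":0,"tz":0,"wx":0,"wy":0,"wz":0,"jaw":0},{"tx":0,"ty":0,"tz":0,"wx":0,"wy":0,"wz":0,"jaw":-0.4},{"tx":0,"ty":0,"tz":0,"wx":0,"wy":0,"wz":0,"jaw":-0.5},{"tx":0,"ty":0,"tz":0,"wx":0,"wy":0,"wz":0,"jaw":-0.5},{"tx":0,"ty":0,"tz":0,"wx":0,"wy":0,"wz":0,"jaw":-0.5}]}}

```text
time: 23.85
tool_pos: [590.9, -84.7, 78.5]
tcp_rot: [1.265, 1.569, -0.351]
contact_force: [1.0, 0.6, -0.1]
grip_width: 23.9
```

```bash
python3 look.py w25
```

```text
23.85 [590.88 -84.67  78.53] 
 [[ 1.70e-03  9.99e-01 -4.52e-02]
 [-6.00e-04 -4.52e-02 -9.99e-01]
 [-1.00e+00  1.70e-03  5.00e-04]] 
F [ 0.98  0.58 -0.08] M [-0.006 -0.01   0.017] w 23.88
```

View pics/w25.png

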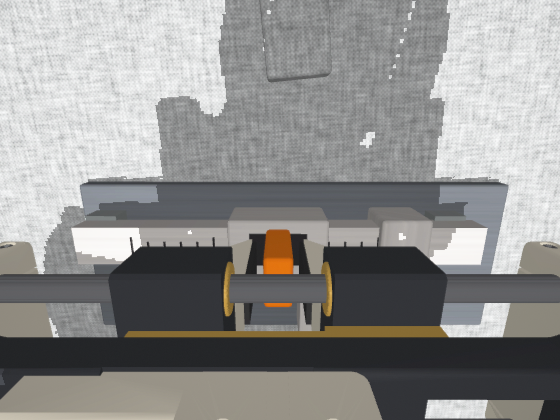

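{"api": "arm_command", "payload": {"plan": [{"tx":0,"ty":0,"tz":0.1,"wx":0,"wy":0,"wz":0,"jaw":-0.5},{"tx":0,"ty":0,"tz":0.1,"wx":0,"wy":0,"wz":0,"jaw":-0.5},{"tx":0,"ty":0,"tz":0.1,"wx":0,"wy":0,"wz":0,"jaw":-0.5},{"tx":0,"ty":0,"tz":0.05,"wx":0,"wy":0,"wz":0,"jaw":-0.5},{"tx":0,"ty":0,"tz":0,"wx":0,"wy":0,"wz":0,"jaw":-0.5}]}}

```text
time: 24.4
tool_pos: [590.4, -88.1, 77.5]
tcp_rot: [0.174, 1.571, -1.442]
contact_force: [0.2, -0.3, -0.4]
grip_width: 23.1
```

{"api": "arm_command", "payload": {"plan": [{"tx":0,"ty":0,"tz":0.02,"wx":0,"wy":0,"wz":0,"jaw":-0.5},{"tx":0,"ty":0,"tz":0.02,"wx":0,"wy":0,"wz":0,"jaw":-0.5},{"tx":0,"ty":0,"tz":0.01,"wx":0,"wy":0,"wz":0,"jaw":-0.5}]}}

```text
time: 24.7
tool_pos: [590.4, -88.5, 77.5]
tcp_rot: [0.224, 1.571, -1.392]
contact_force: [-0.3, -0.1, 0.2]
grip_width: 23.0
```

{"api": "arm_command", "payload": {"plan": [{"tx":0,"ty":0,"tz":0.02,"wx":0,"wy":0,"wz":0,"jaw":-0.5},{"tx":0,"ty":0,"tz":0.02,"wx":0,"wy":0,"wz":0,"jaw":-0.5}]}}

```text
time: 24.9
tool_pos: [590.3, -88.9, 77.5]
tcp_rot: [0.797, 1.571, -0.819]
contact_force: [0.5, 0.2, 0.2]
grip_width: 22.9
```

{"api": "arm_command", "payload": {"plan": [{"tx":0,"ty":0,"tz":0.02,"wx":0,"wy":0,"wz":0,"jaw":-0.5},{"tx":0,"ty":0,"tz":0.02,"wx":0,"wy":0,"wz":0,"jaw":-0.5}]}}

```text
time: 25.1
tool_pos: [590.3, -89.3, 77.5]
tcp_rot: [0.605, 1.571, -1.011]
contact_force: [-0.6, 0.2, -1.1]
grip_width: 23.1
```

{"api": "arm_command", "payload": {"plan": [{"tx":0,"ty":0,"tz":0.02,"wx":0,"wy":0,"wz":0,"jaw":-0.5},{"tx":0,"ty":0,"tz":0.02,"wx":0,"wy":0,"wz":0,"jaw":-0.5}]}}

```text
time: 25.3
tool_pos: [590.3, -89.4, 77.5]
tcp_rot: [2.95, 1.57, 1.333]
contact_force: [0.4, 2.5, 1.1]
grip_width: 22.8
```

{"api": "arm_command", "payload": {"plan": [{"tx":0,"ty":0,"tz":0.02,"wx":0,"wy":0,"wz":0,"jaw":-0.5},{"tx":0,"ty":0,"tz":0,"wx":0,"wy":0,"wz":0,"jaw":-0.5}]}}

```text
time: 25.5
tool_pos: [590.3, -89.5, 77.5]
tcp_rot: [2.845, 1.57, 1.229]
contact_force: [0.9, 3.3, 0.7]
grip_width: 22.6
```

{"api": "arm_command", "payload": {"plan": [{"tx":0,"ty":0,"tz":0.02,"wx":0,"wy":0,"wz":0,"jaw":-0.5},{"tx":0,"ty":0,"tz":0,"wx":0,"wy":0,"wz":0,"jaw":-0.5}]}}

```text
time: 25.7
tool_pos: [590.4, -89.7, 77.6]
tcp_rot: [2.731, 1.57, 1.115]
contact_force: [1.3, 4.3, 0.1]
grip_width: 22.4
```

{"api": "arm_command", "payload": {"plan": [{"tx":0,"ty":0,"tz":-0.02,"wx":0,"wy":0,"wz":0,"jaw":-0.5},{"tx":0,"ty":0,"tz":-0.03,"wx":0,"wy":0,"wz":0,"jaw":-0.5},{"tx":0,"ty":0,"tz":-0.1,"wx":0,"wy":0,"wz":0,"jaw":-0.5},{"tx":0,"ty":0,"tz":-0.15,"wx":0,"wy":0,"wz":0,"jaw":-0.5},{"tx":0,"ty":0,"tz":-0.2,"wx":0,"wy":0,"wz":0,"jaw":-0.3},{"tx":0,"ty":0,"tz":0,"wx":0,"wy":0,"wz":0,"jaw":-0.1},{"tx":0,"ty":0,"tz":0,"wx":0,"wy":0,"wz":0,"jaw":0},{"tx":-0.5,"ty":0,"tz":0,"wx":0,"wy":0,"wz":0,"jaw":0},{"tx":-1.5,"ty":0,"tz":0,"wx":0,"wy":0,"wz":0,"jaw":0},{"tx":-3,"ty":0,"tz":0,"wx":0,"wy":0,"wz":0,"jaw":0},{"tx":-3,"ty":0,"tz":0,"wx":0,"wy":0,"wz":0,"jaw":0},{"tx":-3,"ty":-1,"tz":0.5,"wx":0,"wy":0,"wz":0,"jaw":0},{"tx":-1,"ty":-3,"tz":1,"wx":0,"wy":0,"wz":0,"jaw":0},{"tx":0,"ty":-3,"tz":1,"wx":0,"wy":0,"wz":0,"jaw":0},{"tx":0,"ty":-2,"tz":0.5,"wx":0,"wy":0,"wz":0,"jaw":0},{"tx":0,"ty":0,"tz":0,"wx":0,"wy":0,"wz":0,"jaw":0},{"tx":0,"ty":0,"tz":0,"wx":0,"wy":0,"wz":0,"jaw":0}]}}

```text
time: 27.4
tool_pos: [499.8, -111.2, 198.2]
tcp_rot: [1.308, 1.569, -0.309]
contact_force: [0.4, 0.4, -0.1]
grip_width: 46.1
```

```bash
python3 look.py w26
python3 - <<'E'
from h import *
a=cv2.imread("pics/w26.png"); crop(a,200,65,360,185,5,"pics/w26a.png")
E
```

```text
27.4 [ 499.8  -111.24  198.23] 
 [[ 1.700e-03  9.989e-01 -4.590e-02]
 [-5.000e-04 -4.590e-02 -9.989e-01]
 [-1.000e+00  1.700e-03  5.000e-04]] 
F [ 0.44  0.42 -0.13] M [0.022 0.018 0.02 ] w 46.14
```

View pics/w26a.png

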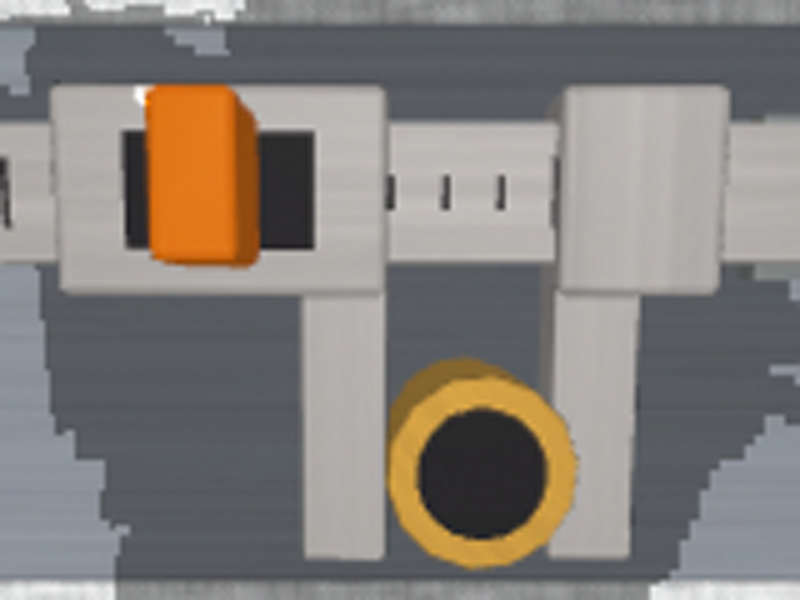

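```bash
python3 -c "
from plant import bot
print(bot.close_job())"
```

```text
the job is handed in; nothing more can be done
None
```

The brass sleeve stands upright on the base plate with both caliper jaws closed on it, and the job was handed in at about 27.5 s.

- **Placing:** I gripped the sleeve at about 30.6 mm wide and set it down between the jaws, lowering until the plate carried its weight. I let go before touching the caliper.
- **Closing:** I gripped the orange tab so the jaw could not rock, then slid the jaw until it stopped on the sleeve. I pressed for about half a second, with about 4 N on the sleeve, estimated from the wrist force and moment.
- **One correction:** My first attempt to ease off pulled the jaw back by a few tenths of a millimetre. I closed it again, pressed with about the same 4 N, eased off and let go.
- **Extra check:** I was still not sure the jaw touched the sleeve, so I pushed the tab once more from behind with one finger. The wrist force rose to 4.3 N with almost no jaw travel, so there was contact. The jaw was free to rock then, and the sleeve force of about 3 N would have rocked it roughly 0.015 rad by the stated spring. I did not measure any rocking.

The last wrist picture, with the gripper clear and the force reading near zero, shows the sleeve upright and the moving jaw looking square against it. The pictures cannot resolve a gap or rocking smaller than a few tenths of a millimetre. The top view taken before that last push showed the other objects it could see where they had been. The arm hid part of the bench, and I did not take another top view afterwards.

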